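# Empty the brass tray and set it under the bench drill

### The arm

A 7-joint arm with a two-finger parallel gripper is mounted at the origin on the work surface. World frame = base frame: x ahead of the robot, y to its left, z up, the work surface at z = 0. Lengths are in m, angles in rad, forces in N, time in s.
With the tool pointing down it reaches from about 0.35 to 0.9 m from the base axis. Payload 8.1 kg.
Tool frame: the origin (TCP) lies between the finger pads; the fingertips stand 8 mm ahead of it and the grasp point (between the pads) lies 11 mm behind it; z points along the fingers, y is the direction in which the jaws open and shut (so a half turn about z gives the same grasp; the last joint's range is limited). The gripper opens to 85 mm and grips with 20 to 120 N. Pads are 22 mm wide; open, the fingers measure 114 mm over their backs; the gripper's body (76 mm by 85 mm) begins 54 mm behind the grasp point. The pads swing forward as they close: fully open they stand 13 mm farther back than shut.
Start: joints at [1.022, 0.434, 0.025, 1.573, -0.012, 1.134, -0.075], TCP at [0.269, -0.564, 0.239] pointing down, gripper open.
Joint ranges: [-2.62, 2.62], [-0.44, 2.09], [-1.27, 1.32], [0.08, 2.57], [-1.32, 4.46], [0.12, 2], [-2.74, 2.74]. Speed limits (rad/s): [2.22, 2.22, 3.01, 3.01, 3.14, 3.14, 3.14].

### API

Orientations are given as [roll, pitch, yaw] about the fixed x, y, z axes, in that order (R = Rz(yaw) Ry(pitch) Rx(roll)).
In Python, from cell import manip, cams gives the robot as it stands.
- The arm moves only by the tool servo_tool, never from a script. Its argument "targets" is a list of rows, each a list of 2 entries, a list of its own where there are three numbers: the shift along the tool's x, y, z in mm, then the turn, a rotation vector about the tool's x, y, z in rad. A call has 1 to 5 rows; each row is the pose to reach, as a shift and turn from the pose commanded when the call began, along the tool's axes at that moment; what a row does not reach only later rows make up. A row lasts 1/10 s, in which the tool goes at most 50 mm and 8.59 degrees, less where a joint would pass 70% of its speed; a pose out of reach is approached as far as the arm can. A call with a gripper value outside its range is refused whole. "gripper" is the closure, from 0 (fully open) to 1 (shut), set as the call begins (left out, the last holds). The fingers move at their own pace and stop on an object; "force" is the grip in N (left out, the last holds). Time passes only in rows, so rows that repeat a pose let the fingers close. It gives the time, the measured TCP pose, the force and the opening at its end, in the units of the state.
- manip.observe(): the state, without advancing time (a new reading comes with each control period).
- cams.snapshot(name): name is "scene" or "top" or "wrist"; returns a dict with "img" (384x512x3 uint8, red, green, blue), "intrinsics" (3x3 intrinsics, pixels), "R" (3x3) and "t" (3): a world point X has camera coordinates R X + t. Camera axes: x right, y down, z forward; pixel columns grow to the right and rows downward; lengths in m; the calibration is good to about 2 mm. The wrist camera is an equidistant fisheye: a pixel r from the principal point sees the ray r / f radians off the axis. A picture is of the moment at which its call begins. There is no depth.
- manip.job_done(): hands the job in, once; it reports no verdict.
The state is a dict: "clock": time; "joint_pos": joint angles; "dq": joint speeds; "effort": joint torques, N m; "position": TCP position; "eef_rot": TCP orientation; "wrist_force": force on the tool from outside, world axes, zero at the start; "torque": the same for the moment, N m; "width": opening from 0.0 (shut) to 1.0 (fully open).
Only numpy, scipy, OpenCV 4.12 (cv2) and the standard library are available. Lean on these libraries where they do the work, as an engineer would, in place of code of your own. Each camera call takes 0.05 s, during which the arm holds its last target.

### The job

Get the brass tray ready for drilling: tip the loose copper castings off the tray into the blue bin before it goes under the drill, and put any castings lying on the bench into the bin too. Slide the drill's clear guard fully open, slide the tray flat along the bench until its red dot is straight under the drill tip, with its handle left outside the guard, then slide the guard fully shut. Leave the laser level, glue bottle and mallet where they are.

Things in the scene. Friction and masses are not known exactly. Their poses are not given: they have to be found in the camera images.
- tray: loose brass tray, 0.26 kg: floor 160 x 100 mm, 4 mm thick; walls 15 mm high on the long sides and the handle end, none at the lip end. Origin: centre of the floor's underside; +x to the open lip (floor ends at x +80 mm), -x to the handle, an upright plate behind a tongue 30 mm wide, 5 mm thick. Starts flat on the bench, lip roughly towards the drill
- mark (a point): centre of the red dot, 12 mm across, on the tray's floor: at x +45, y +10, z +4 mm in the tray's frame
- tray_lip (a point): middle of the tray's open pouring lip: at x +80, y 0, z +4 mm in the tray's frame
- tray_handle (a point): point to grip in the tray's upright wooden handle plate: at x -145, y 0, z +34 mm in the tray's frame. The plate is 10 mm thick along the tray's x, 50 mm wide along its y, from 5 to 55 mm high; pinch its thickness, closing along the tray's x
- press: green bench drill fixed to the bench, not running. Origin on the bench straight below the bit; own +y is the side where work is slid in (roughly the robot's left). Column 36 mm thick at y -125 mm, foot 90 mm across; head over 177 mm up, 70 mm wide, reaching y +20 mm. Guard rail along x at y +75 mm, 131 to 143 mm up, x -85 to +215 mm, on 10 mm posts at x -80 and +210 mm
- drill_tip (a point): lower end of the 6 mm drill bit, 35 mm above the bench, at x 0, y 0 of the press
- guard (a joint): clear guard panel, 130 mm wide, hanging on the rail 26 to 131 mm above the bench (the tray passes below it, its handle does not): 0 m = shut, in front of the bit; 0.13 m = fully open, along the press's +x; about 1.5 N of friction, stays where it is left
- guard_grip (a point): point to grip on the guard's orange upright tab, moving with the guard: y +107 mm of the press, 140 mm above the bench. Tab 12 mm thick along the press's x, 24 mm along y, top 159 mm above the bench, foot on a bracket 30 mm wide whose top is 122 mm up. Pinch along the press's x from above
- bin: open blue plastic bin fixed to the bench, 180 (x) x 150 (y) x 50 mm high, walls and floor about 4 mm; origin at the centre of its underside, own z up
- casting1: a chunky eight-sided copper-coloured rosette casting, 31 mm wide and 20 mm high, 35 g, may lie on any side; origin at the centre of its flat underside, own z up through the middle. It starts on the tray; in some starts it is absent.
- casting2: a chunky eight-sided copper-coloured rosette casting, 31 mm wide and 20 mm high, 35 g, may lie on any side; origin at the centre of its flat underside, own z up through the middle. It starts on the tray; in some starts it is absent.
- casting3: a chunky eight-sided copper-coloured rosette casting, 31 mm wide and 20 mm high, 35 g, may lie on any side; origin at the centre of its flat underside, own z up through the middle. It starts on the tray; in some starts it is absent.
- casting4: a chunky eight-sided copper-coloured rosette casting, 31 mm wide and 20 mm high, 35 g, may lie on any side; origin at the centre of its flat underside, own z up through the middle. It starts on the tray; in some starts it is absent.
- casting5: a chunky eight-sided copper-coloured rosette casting, 31 mm wide and 20 mm high, 35 g, may lie on any side; origin at the centre of its flat underside, own z up through the middle. It starts on the bench; in some starts it is absent.
- casting6: a chunky eight-sided copper-coloured rosette casting, 31 mm wide and 20 mm high, 35 g, may lie on any side; origin at the centre of its flat underside, own z up through the middle. It starts on the bench; in some starts it is absent.
- casting7: a chunky eight-sided copper-coloured rosette casting, 31 mm wide and 20 mm high, 35 g, may lie on any side; origin at the centre of its flat underside, own z up through the middle. It starts on the bench; in some starts it is absent.
- level: bystander: black laser level with a blue band, 75 mm across, 125 mm high, origin at the centre of its underside
- glue: bystander: yellow glue bottle with a red cap, 56 mm across, 130 mm high, origin at the centre of its underside
- mallet: bystander: wooden mallet lying down, head 64 mm thick and 100 mm long, handle 200 mm along its own +x; origin on the bench under the head
Not all that is in view belongs to the job. Of the things shaped like the bin, the blue one is meant.

How it is judged:
On the way, in this order (a step that is already met when the one before it is completed fails the run):
1. the tray is tipped by more than 26 degrees with its lip over the blue bin (angle between tray's own z axis and vertical above 0.45 rad and horizontal distance between tray_lip and bin below 0.095 m), for 0.2 s.
2. with the guard fully open, the tray lies flat with its red dot under the drill tip (within 6 mm) (horizontal distance between mark and drill_tip below 0.006 m and value of joint guard above 0.115 m and angle between tray's own z axis and vertical below 0.06 rad), for 0.2 s.
At the end, for the whole second after the job is handed in: Every casting present rests in the blue bin; the tray lies flat with the centre of its red dot within 6 mm (seen from above) of the drill tip and its handle outside the guard; the guard is shut to within 8 mm; all at rest (a casting may still rock slightly) (horizontal distance between mark and drill_tip below 0.006 m and value of joint guard below 0.008 m and angle between tray's own z axis and vertical below 0.06 rad and linear speed of tray below 0.02 m/s and y of tray_handle in the frame of press above 0.09 m and x of casting1 in the frame of bin between -0.09 and 0.09 m and y of casting1 in the frame of bin between -0.075 and 0.075 m and z of each of casting1, casting2, casting3, casting4, casting5, casting6, casting7 in the frame of bin below 0.048 m and linear speed of each of casting1, casting2, casting3, casting4, casting5, casting6, casting7 below 0.08 m/s and x of casting2 in the frame of bin between -0.09 and 0.09 m and y of casting2 in the frame of bin between -0.075 and 0.075 m and x of casting3 in the frame of bin between -0.09 and 0.09 m and y of casting3 in the frame of bin between -0.075 and 0.075 m and x of casting4 in the frame of bin between -0.09 and 0.09 m and y of casting4 in the frame of bin between -0.075 and 0.075 m and x of casting5 in the frame of bin between -0.09 and 0.09 m and y of casting5 in the frame of bin between -0.075 and 0.075 m and x of casting6 in the frame of bin between -0.09 and 0.09 m and y of casting6 in the frame of bin between -0.075 and 0.075 m and x of casting7 in the frame of bin between -0.09 and 0.09 m and y of casting7 in the frame of bin between -0.075 and 0.075 m); the robot touches nothing.
It fails at once if the level is shifted by more than 3 cm (distance of level from where it was at the start of the episode above 0.03 m).
It fails at once if the glue is shifted by more than 3 cm (distance of glue from where it was at the start of the episode above 0.03 m).
It fails at once if the mallet is shifted by more than 3 cm (distance of mallet from where it was at the start of the episode above 0.03 m).
Of casting1, casting2, casting3, casting4 only 2 to 4 are there at a start; the rules pass over those that are not, and their reading is None.
Of casting5, casting6, casting7 only 2 to 3 are there at a start; the rules pass over those that are not, and their reading is None.
At some moment in a run one of tray, casting1, casting2, casting3, casting4, casting5, casting6, casting7 may be knocked a few centimetres aside while the robot is not near it.
It also fails if it takes over 210 s, if anything falls off the work surface, if the arm or the gripper's body presses on something with over 40 N, if the wrist force passes 120 N, or if a joint passes its speed limit or range.

## Working session

There is one attempt and no reset: what is moved stays moved. The work goes in short steps, Python scripts to look and compute and a tool call to move; the robot and the scene stay as the last step left them, time stands still between calls to the robot, and variables do not carry over. Pictures are saved under pics/ and viewed, and the job is handed in when it is done.

Besides the shell and the picture viewer there is one more tool, called after "Call:" in YAML: its name, and indented under it one key for each argument. servo_tool: Moves the arm, as the interface text tells. Its arguments: {"type":"object","properties":{"targets":{"type":"array"},"gripper":{"type":"number"},"force":{"type":"number"}},"required":["targets"]}

```bash
ls; mkdir -p pics
cat > h.py <<'E'
import numpy as np, cv2
from cell import manip, cams
from scipy.spatial.transform import Rotation as Rn
def snap(n,f):
    s=cams.snapshot(n); cv2.imwrite('pics/'+f+'.png',s['img'][:,:,::-1]); return s
def ray(s,u,v):
    K=np.array(s['intrinsics']);R=np.array(s['R']);t=np.array(s['t'])
    d=np.array([(u-K[0,2])/K[0,0],(v-K[1,2])/K[1,1],1.]); return -R.T@t, R.T@d
def onz(s,u,v,z):
    o,d=ray(s,u,v); return o+d*(z-o[2])/d[2]
def proj(s,X):
    K=np.array(s['intrinsics']); c=np.array(s['R'])@np.array(X)+np.array(s['t']); p=K@c; return p[:2]/p[2]
E
python3 - <<'E'
from h import *
for n in ['scene','top','wrist']:
    s=snap(n,n+'0'); print(n,s['intrinsics'],-np.array(s['R']).T@np.array(s['t']))
    im=cv2.resize(s['img'],(800,600)); cv2.imwrite('pics/%s0b.png'%n,im[:,:,::-1])
print(manip.observe())
E
```

```text
pics
scene [[394.71877981   0.         255.81096373]
 [  0.         394.71877981 192.02207285]
 [  0.           0.           1.        ]] [1.22183851 0.04842828 0.62864572]
top [[402.38553895   0.         255.23641333]
 [  0.         402.38553895 194.31169499]
 [  0.           0.           1.        ]] [0.47269998 0.01435458 1.01389835]
wrist [[297.31863964   0.         256.31621269]
 [  0.         297.31863964 190.28678691]
 [  0.           0.           1.        ]] [ 0.33111326 -0.53410964  0.37311121]
{'clock': 0.15, 'joint_pos': array([ 1.02238416,  0.43508078,  0.02497091,  1.57388814, -0.01160063,
        1.13400796, -0.07510915]), 'dq': array([-0.00077187, -0.00112704,  0.00011047, -0.00328686,  0.00172253,
        0.00177525,  0.00040863]), 'effort': array([ 1.52057655e-03, -6.70884204e+01,  1.02555469e+00, -3.16450810e+01,
        1.55676599e-02,  9.08236398e-03,  4.22860910e-05]), 'position': array([ 0.26929061, -0.56358947,  0.2386951 ]), 'eef_rot': array([-3.14035841e+00,  1.11488015e-04,  4.45737081e-01]), 'wrist_force': array([-0.43463969,  0.06190672,  0.58213763]), 'torque': array([-0.07399976, -0.01524073, -0.03943545]), 'width': 0.9996889445318814}
```

View pics/scene0b.png

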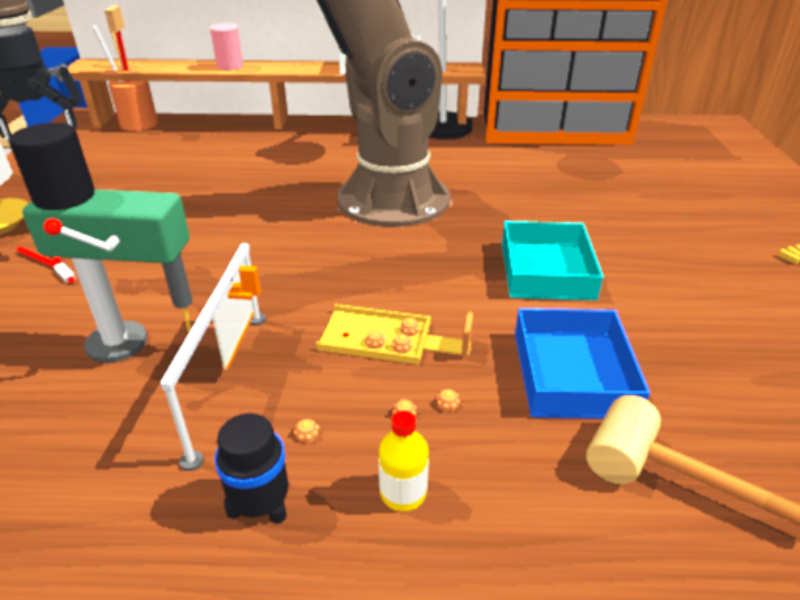

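View pics/top0b.png

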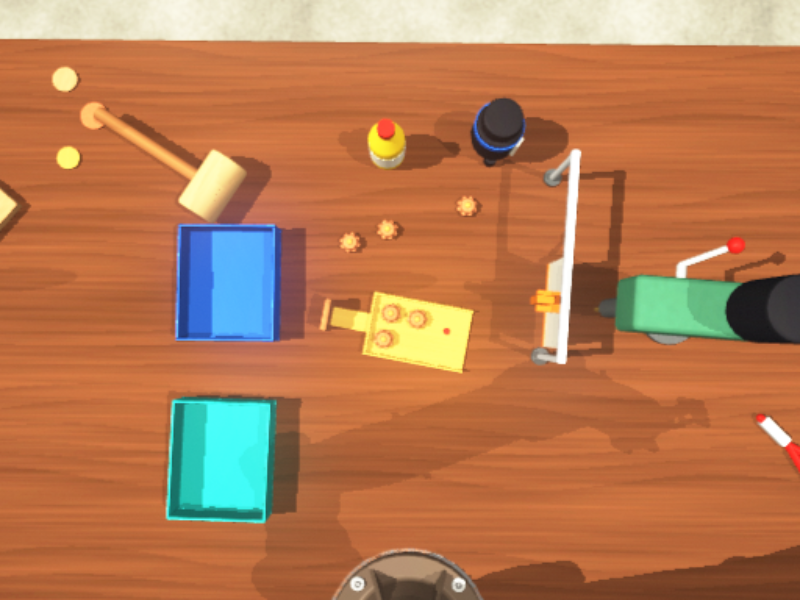

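View pics/wrist0b.png

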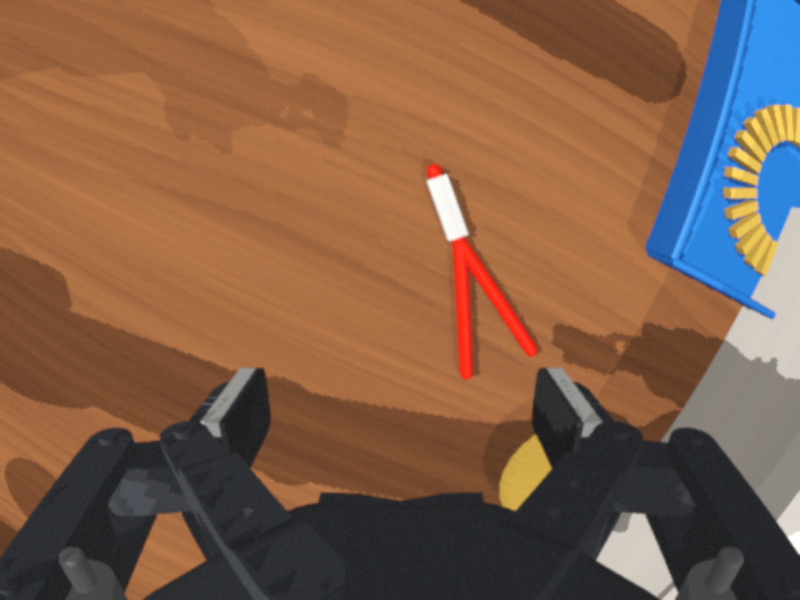

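Top view at 800x600: the blue bin is at (228,283) and the similar teal one at (222,460). The blue one is meant. Castings on the tray are at (391,313), (417,319) and (384,338). Castings on the bench are at (350,242), (387,230) and (467,206). The red dot is at (446,331), the handle at (326,315) and the orange tab at (546,300). The yellow discs at (65,79) and (68,157) are not castings. Next I measure.

```bash
cat > meas.py <<'E'
from h import *
def blobs(s,lo,hi,amin,roi=None):
    hsv=cv2.cvtColor(s['img'],cv2.COLOR_RGB2HSV); m=cv2.inRange(hsv,np.array(lo),np.array(hi))
    if roi: 
        z=np.zeros_like(m); a,b,c,d=roi; z[b:d,a:c]=m[b:d,a:c]; m=z
    n,l,st,c=cv2.connectedComponentsWithStats(m)
    return [(c[i].round(1).tolist(),st[i].tolist(),(l==i)) for i in range(1,n) if st[i][4]>=amin]
E
python3 - <<'E'
from meas import *
s=cams.snapshot('top')
im=s['img']
def pv(u,v): 
    p=im[v,u].reshape(1,1,3); return im[v,u].tolist(),cv2.cvtColor(p,cv2.COLOR_RGB2HSV)[0,0].tolist()
for u,v in [(224,155),(248,147),(267,204),(270,220),(285,212),(348,192),(300,190),(140,180),(150,180)]: print((u,v),pv(u,v))
cv2.imwrite('pics/t_crop.png',cv2.resize(im[110:250,190:390],None,fx=4,fy=4,interpolation=cv2.INTER_CUBIC)[:,:,::-1])
s=cams.snapshot('scene')
cv2.imwrite('pics/s_crop.png',cv2.resize(s['img'][110:300,10:200],None,fx=3.1,fy=3.1,interpolation=cv2.INTER_CUBIC)[:,:,::-1])
cv2.imwrite('pics/s_crop2.png',cv2.resize(s['img'][180:300,180:320],None,fx=5,fy=5,interpolation=cv2.INTER_CUBIC)[:,:,::-1])
E
```

```text
(224, 155) ([253, 224, 101], [24, 153, 253])
(248, 147) ([253, 219, 95], [24, 159, 253])
(267, 204) ([255, 247, 115], [28, 140, 255])
(270, 220) ([255, 251, 125], [29, 130, 255])
(285, 212) ([255, 100, 66], [5, 189, 255])
(348, 192) ([255, 211, 67], [23, 188, 255])
(300, 190) ([198, 113, 62], [11, 175, 198])
(140, 180) ([85, 181, 254], [103, 170, 254])
(150, 180) ([84, 180, 254], [103, 171, 254])
```

View pics/t_crop.png

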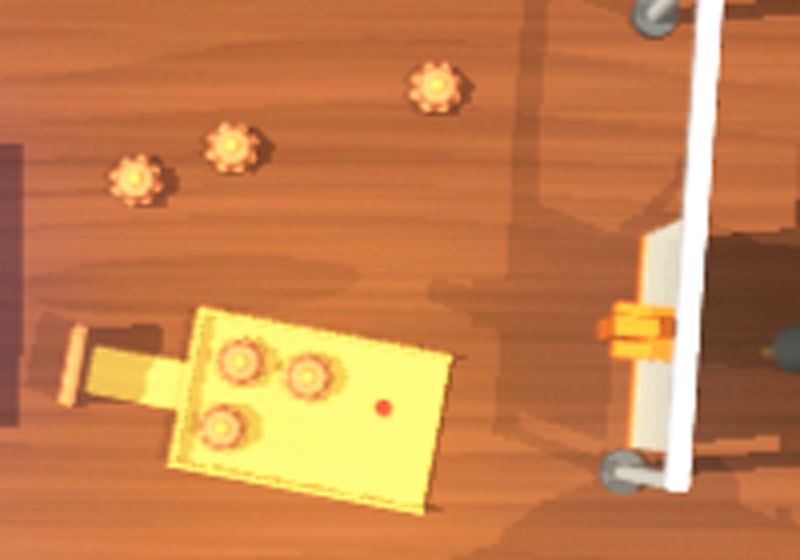

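View pics/s_crop.png

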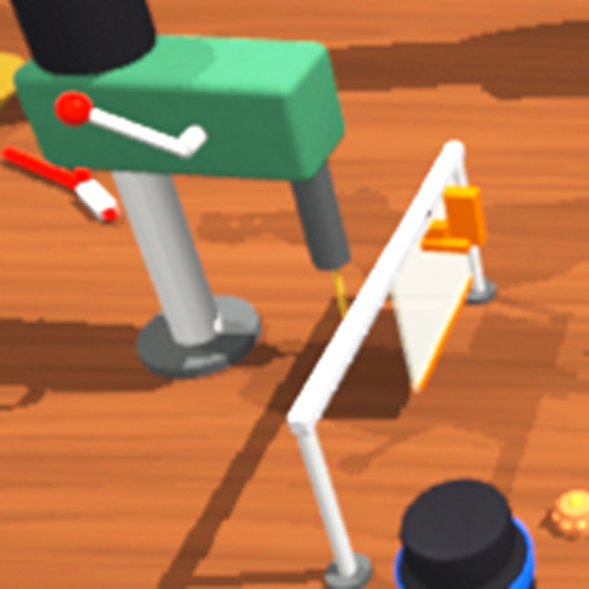

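View pics/s_crop2.png

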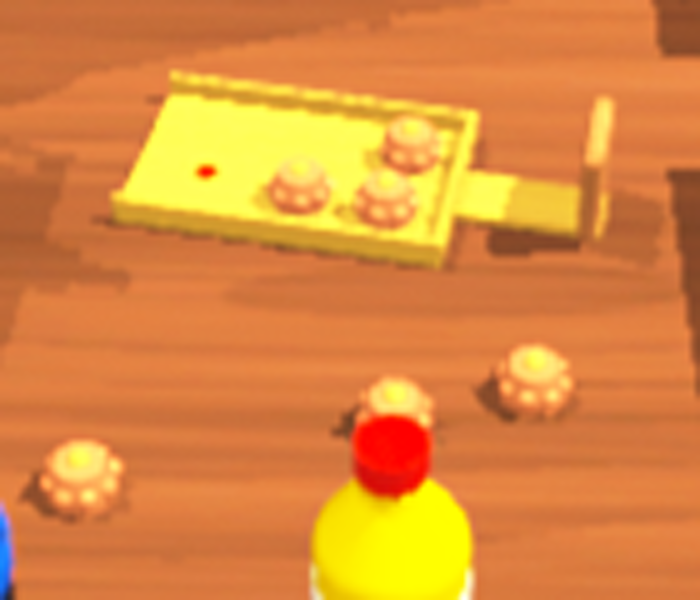

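Crops confirm all castings upright. The post feet in t_crop are at about (625,472) and (655,15), and the tab top is at about (640,312). In s_crop the drill tip is at about (345,318).

Run:
```python
from meas import *
s=cams.snapshot('top'); c=lambda u,v:(u/4+190,v/4+110)
f=lambda p,z:onz(s,*p,z)[:3].round(4)
A=f(c(625,472),.003);B=f(c(655,15),.003); print('post feet',A,B,np.linalg.norm(A-B))
r1=f((563/1.5625,362/1.5625),.143);r2=f((575/1.5625,150/1.5625),.143);print('rail ends',r1,r2,np.linalg.norm(r1-r2))
print('tab top', f(c(645,318),.159))
print('handle top',f(c(75,365),.055), 'dot',f(c(384,408),.004))
# tray corners
print('lip corners(wall top)',f(c(453,355),.017),f(c(427,514),.017))
print('handle-end wall corners', f(c(200,308),.017),f(c(170,466),.017))
for p in [(135,180),(231,147),(436,87)]: print('bench cast',f(c(*p),.018))
for p in [(240,360),(309,377),(222,427)]: print('tray cast',f(c(*p),.022))
for k,q in dict(bin=[(177,225),(279,226),(277,341),(177,341)]).items():
    print(k,[f((a/1.5625,b/1.5625),.05) for a,b in q])
s2=cams.snapshot('scene')
print('tip',onz(s2,345/3.1+10,318/3.1+110,.035))
print('dot scene',onz(s2,206/5+180,172/5+180,.004))
for n,p in dict(glue=(386,130),level=(498,115)).items(): print(n,f((p[0]/1.5625,p[1]/1.5625),.125))
# dot by red mask
for q in blobs(s,(0,150,200),(6,255,255),5,(270,190,300,230)): print(q[:2], f(q[0],.004))
```

```text
post feet [ 0.4351 -0.2111  0.003 ] [ 0.7242 -0.2299  0.003 ] 0.28971063149287424
rail ends [ 0.4327 -0.2102  0.143 ] [ 0.7289 -0.2272  0.143 ] 0.29668744496523614
tab top [ 0.5226 -0.1869  0.159 ]
handle top [0.4971 0.1282 0.055 ] dot [ 0.4735 -0.0599  0.004 ]
lip corners(wall top) [ 0.5067 -0.1015  0.017 ] [ 0.4084 -0.086   0.017 ]
handle-end wall corners [0.5342 0.0556 0.017 ] [0.4362 0.073  0.017 ]
bench cast [0.6135 0.097  0.018 ]
bench cast [0.6348 0.0375 0.018 ]
bench cast [ 0.6737 -0.0898  0.018 ]
tray cast [0.5021 0.0304 0.022 ]
tray cast [ 0.492  -0.0123  0.022 ]
tray cast [0.4607 0.041  0.022 ]
bin [array([0.6329, 0.3614, 0.05  ]), array([0.633 , 0.2037, 0.05  ]), array([0.4557, 0.2034, 0.05  ]), array([0.4541, 0.3567, 0.05  ])]
tip [ 0.51486098 -0.28692067  0.035     ]
dot scene [ 0.47757907 -0.05660127  0.004     ]
glue [0.7605 0.0383 0.125 ]
level [ 0.7838 -0.122   0.125 ]
([285.2, 211.2], [284, 210, 3, 3, 6]) [ 0.4755 -0.0579  0.004 ]
```

```bash
cat > go.py <<'E'
import sys
from h import *
# usage: go.py x y z toolyHeadingDeg [tilt about tool x deg]
def rel(pos,R):
    o=manip.observe(); R0=Rn.from_euler('xyz',o['eef_rot']); 
    d=R0.inv().apply(np.array(pos)-o['position'])*1000; w=(R0.inv()*R).as_rotvec()
    print('t',round(o['clock'],2),'pos',o['position'].round(4),'rot',o['eef_rot'].round(3),'q',o['joint_pos'].round(2),'w',round(o['width'],3),'F',o['wrist_force'].round(1))
    print('shift mm',d.round(1),'turn',w.round(3),'|',round(np.linalg.norm(d)),round(np.degrees(np.linalg.norm(w)),1))
if __name__=='__main__':
    a=[float(v) for v in sys.argv[1:]]
    R=Rn.from_euler('z',a[3]+90,degrees=True)*Rn.from_euler('x',180,degrees=True)
    if len(a)>4: R=R*Rn.from_euler('x',a[4],degrees=True)
    rel(a[:3],R)
E
python3 go.py 0.36 -0.22 0.27 -30
```

```text
t 0.35 pos [ 0.2694 -0.5638  0.2392] rot [-3.141  0.     0.446] q [ 1.02  0.43  0.02  1.57 -0.01  1.13 -0.08] w 1.001 F [-0.  -0.2 -0.8]
shift mm [ 229.9 -271.2  -30.8] turn [-0.    -0.    -0.601] | 357 34.5
```

Call:
servo_tool:
  targets:
    - [[230,-271,-31],[0,0,-0.6]]
    - [[230,-271,-31],[0,0,-0.6]]
    - [[230,-271,-31],[0,0,-0.6]]
    - [[230,-271,-31],[0,0,-0.6]]
    - [[230,-271,-31],[0,0,-0.6]]
  gripper: 0

```text
clock: 0.85
position: [0.3332, -0.3213, 0.2613]
eef_rot: [3.141, 0.0, 1.051]
wrist_force: [1.3, 0.6, 0.6]
width: 0.999
```

```bash
python3 go.py 0.519 -0.185 0.25 -3.5
```

```text
t 0.85 pos [ 0.3332 -0.3213  0.2613] rot [3.141 0.    1.051] q [ 0.83  0.16 -0.21  1.9   0.04  1.08  0.09] w 0.999 F [1.3 0.6 0.6]
shift mm [210.5  93.6  11.3] turn [ 0.001  0.    -0.458] | 231 26.3
```

Call:
servo_tool:
  targets:
    - [[100,10,-5],[0,0,-0.2]]
    - [[100,10,-5],[0,0,-0.2]]
    - [[210,94,11],[0,0,-0.458]]
    - [[210,94,11],[0,0,-0.458]]
    - [[210,94,11],[0,0,-0.458]]

```text
clock: 1.35
position: [0.5219, -0.1868, 0.2501]
eef_rot: [3.14, -0.0, 1.509]
wrist_force: [-0.0, 0.6, -0.1]
width: 0.999
```

```bash
python3 go.py 0.519 -0.185 0.25 -3.5; python3 -c "
from h import *
s=snap('wrist','w1'); cv2.imwrite('pics/w1.png',cv2.resize(s['img'],(800,600))[:,:,::-1])"
```

```text
t 1.35 pos [ 0.5219 -0.1868  0.2501] rot [ 3.14  -0.     1.509] q [ 0.54  0.34 -0.38  1.71  0.14  1.12  0.05] w 0.999 F [-0.   0.6 -0.1]
shift mm [ 1.7 -3.   0.1] turn [ 0.001 -0.    -0.001] | 3 0.1
```

View pics/w1.png

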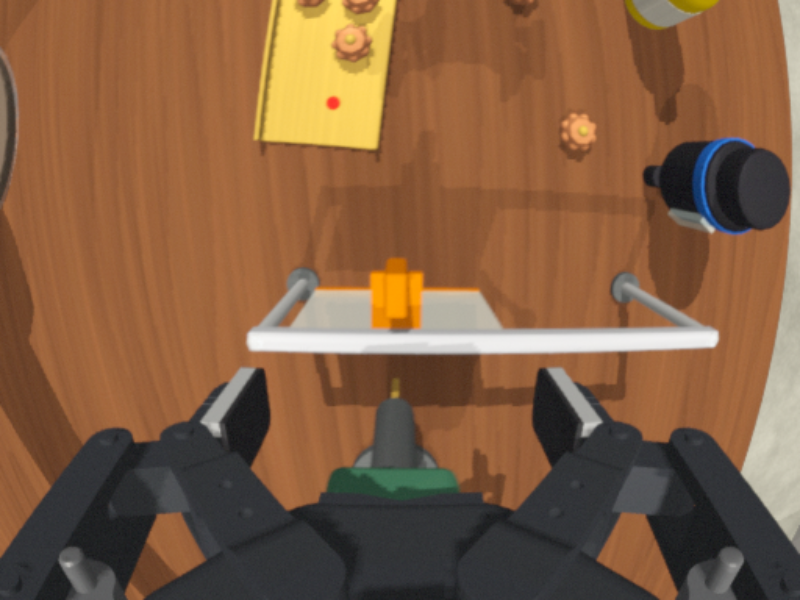

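The wrist view shows the tab top at about (397,295), the drill tip at about (395,381) and the red dot at (333,103).

```bash
cat >> h.py <<'E'
def wray(s,u,v):
    K=np.array(s['intrinsics']);R=np.array(s['R']);t=np.array(s['t'])
    x=(u-K[0,2])/K[0,0];y=(v-K[1,2])/K[1,1];r=np.hypot(x,y)
    d=np.array([x/r*np.sin(r),y/r*np.sin(r),np.cos(r)]) if r>0 else np.array([0,0,1.]); return -R.T@t,R.T@d
def wonz(s,u,v,z):
    o,d=wray(s,u,v); return o+d*(z-o[2])/d[2]
E
python3 - <<'E'
from h import *
s=cams.snapshot('wrist'); k=1/1.5625
for n,u,v,z in [('tabtop far',397,273,.159),('tabtop near',397,317,.159),('tip',395,381,.035),('dot',333,103,.004),('cast',578,131,.02),('rail l',252,340,.14),('rail r',715,338,.14),('foot l',303,282,.003),('foot r',626,287,.003)]:
    print(n,wonz(s,u*k,v*k,z).round(4))
print(-np.array(s['R']).T@s['t'])
im=s['img'][170:260,150:340]; cv2.imwrite('pics/w1c.png',cv2.resize(im,None,fx=4,fy=4,interpolation=cv2.INTER_CUBIC)[:,:,::-1])
E
```

```text
tabtop far [ 0.5265 -0.1644  0.159 ]
tabtop near [ 0.525  -0.1873  0.159 ]
tip [ 0.5168 -0.2827  0.035 ]
dot [ 0.4807 -0.0537  0.004 ]
cast [ 0.6773 -0.0847  0.02  ]
rail l [ 0.4396 -0.2026  0.14  ]
rail r [ 0.7356 -0.2233  0.14  ]
foot l [ 0.4429 -0.2012  0.003 ]
foot r [ 0.7329 -0.2228  0.003 ]
[ 0.53049661 -0.11519212  0.38388929]
```

View pics/w1c.png

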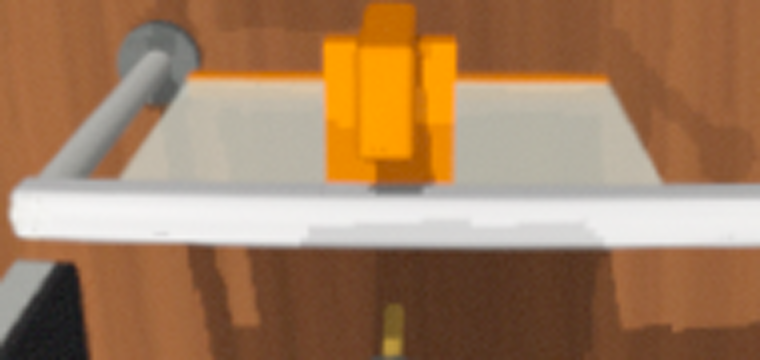

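```bash
python3 go.py 0.523 -0.183 0.136 -4
```

```text
t 1.45 pos [ 0.5237 -0.1845  0.2492] rot [ 3.14e+00 -3.00e-03  1.51e+00] q [ 0.54  0.35 -0.39  1.71  0.14  1.12  0.05] w 0.996 F [-0.4  0.1 -0.7]
shift mm [  1.1  -1.  113.2] turn [ 0.001 -0.003  0.009] | 113 0.5
```

Call:
servo_tool:
  targets:
    - [[1,-1,50],[0,0,0.009]]
    - [[1,-1,90],[0,0,0.009]]
    - [[1,-1,113],[0,0,0.009]]
    - [[1,-1,113],[0,0,0.009]]

```text
clock: 1.85
position: [0.5161, -0.1873, 0.134]
eef_rot: [-3.135, -0.001, 1.494]
wrist_force: [0.3, 0.1, -0.1]
width: 0.999
```

Call:
servo_tool:
  targets:
    - [[0,0,0],[0,0,0]]
    - [[0,0,0],[0,0,0]]
    - [[0,0,0],[0,0,0]]
    - [[0,0,0],[0,0,0]]
    - [[0,0,0],[0,0,0]]
  gripper: 1
  force: 30

```text
clock: 2.35
position: [0.5189, -0.1876, 0.1377]
eef_rot: [3.141, 0.0, 1.495]
wrist_force: [-8.6, 1.1, 2.9]
width: 0.147
```

```bash
python3 go.py 0.654 -0.192 0.135 -4;python3 -c "
from h import *
s=snap('wrist','w2'); cv2.imwrite('pics/w2.png',cv2.resize(s['img'],(800,600))[:,:,::-1])"
```

```text
t 2.35 pos [ 0.5189 -0.1876  0.1377] rot [3.141 0.    1.495] q [ 0.51  0.45 -0.36  1.85  0.2   0.87 -0.02] w 0.147 F [-8.6  1.1  2.9]
shift mm [  5.9 135.    2.8] turn [ 0.001  0.    -0.006] | 135 0.4
```

View pics/w2.png

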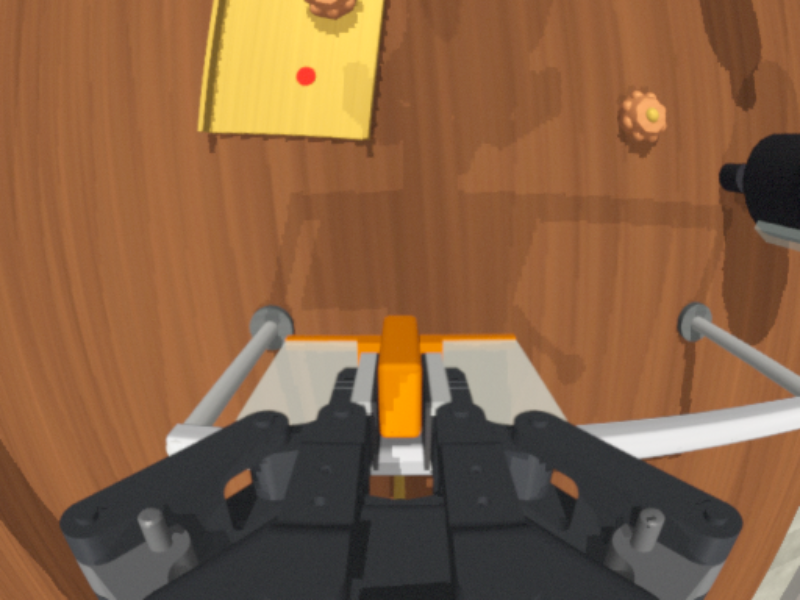

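Call:
servo_tool:
  targets:
    - [[0,30,0],[0,0,0]]
    - [[0,60,0],[0,0,0]]
    - [[0,90,0],[0,0,0]]
    - [[0,115,0],[0,0,0]]
    - [[0,129,0],[0,0,0]]

```text
clock: 2.9
position: [0.6479, -0.1967, 0.1376]
eef_rot: [-3.14, -0.0, 1.495]
wrist_force: [-62.6, 10.8, 46.3]
width: 0.131
```

Call:
servo_tool:
  targets:
    - [[0,3,0],[0,0,0]]
    - [[0,3,0],[0,0,0]]
    - [[0,3,0],[0,0,0]]

```text
clock: 3.2
position: [0.6473, -0.1966, 0.1377]
eef_rot: [-3.135, -0.0, 1.495]
wrist_force: [-16.6, 4.1, 15.3]
width: 0.136
```

Call:
servo_tool:
  targets:
    - [[0,-1,0],[0,0,0]]
    - [[0,-1,0],[0,0,0]]
    - [[0,-1,-10],[0,0,0]]
    - [[0,-1,-60],[0,0,0]]
    - [[0,-1,-110],[0,0,0]]
  gripper: 0

```text
clock: 3.7
position: [0.6487, -0.1973, 0.2478]
eef_rot: [-3.139, -0.001, 1.495]
wrist_force: [0.4, -0.1, 0.9]
width: 0.969
```

```bash
python3 go.py 0.674 -0.088 0.15 90;python3 -c "
from h import *
s=snap('wrist','w3'); cv2.imwrite('pics/w3.png',cv2.resize(s['img'],(800,600))[:,:,::-1])"
```

```text
t 3.7 pos [ 0.6487 -0.1973  0.2478] rot [-3.139e+00 -1.000e-03  1.495e+00] q [ 0.43  0.55 -0.34  1.39  0.18  1.24 -0.01] w 0.969 F [ 0.4 -0.1  0.9]
shift mm [110.8  17.1  97.8] turn [-1.000e-03 -2.000e-03 -1.647e+00] | 149 94.4
```

View pics/w3.png

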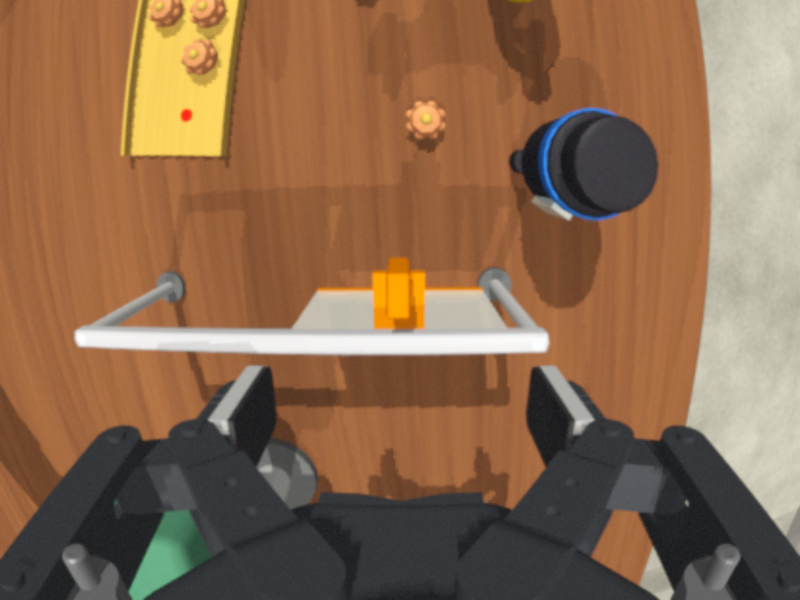

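```bash
python3 go.py 0.6735 -0.0895 0.12 50
```

```text
t 3.75 pos [ 0.6528 -0.1977  0.2587] rot [3.130e+00 1.000e-03 1.495e+00] q [ 0.43  0.54 -0.34  1.38  0.18  1.25 -0.01] w 0.999 F [ 3.5 -0.3  8.5]
shift mm [109.6  10.8 138.7] turn [ 0.01   0.007 -0.949] | 177 54.4
```

Call:
servo_tool:
  targets:
    - [[55,8,50],[0,0,-0.15]]
    - [[110,13,90],[0,0,-0.3]]
    - [[110,13,120],[0,0,-0.45]]
    - [[110,13,120],[0,0,-0.6]]
    - [[110,13,120],[0,0,-0.75]]
  gripper: 0.3

```text
clock: 4.25
position: [0.6695, -0.0858, 0.1244]
eef_rot: [-3.14, -0.004, 2.255]
wrist_force: [0.4, -0.1, 0.4]
width: 0.705
```

Call:
servo_tool:
  targets:
    - [[0,0,0],[0,0,-0.15]]
    - [[0,0,0],[0,0,-0.2]]
    - [[0,0,0],[0,0,-0.2]]
    - [[0,0,0],[0,0,-0.2]]

```text
clock: 4.65
position: [0.6709, -0.0889, 0.1273]
eef_rot: [3.141, 0.0, 2.443]
wrist_force: [0.3, 0.1, 0.5]
width: 0.701
```

```bash
python3 go.py 0.6735 -0.0895 0.01 50;python3 -c "
from h import *
s=snap('wrist','w4'); cv2.imwrite('pics/w4.png',cv2.resize(s['img'],(800,600))[:,:,::-1])"
```

```text
t 4.65 pos [ 0.6709 -0.0889  0.1273] rot [3.141 0.    2.443] q [ 0.39  0.68 -0.56  1.52  0.4   1.05  0.61] w 0.701 F [0.3 0.1 0.5]
shift mm [ -2.3   1.2 117.3] turn [ 0.     0.    -0.001] | 117 0.1
```

View pics/w4.png

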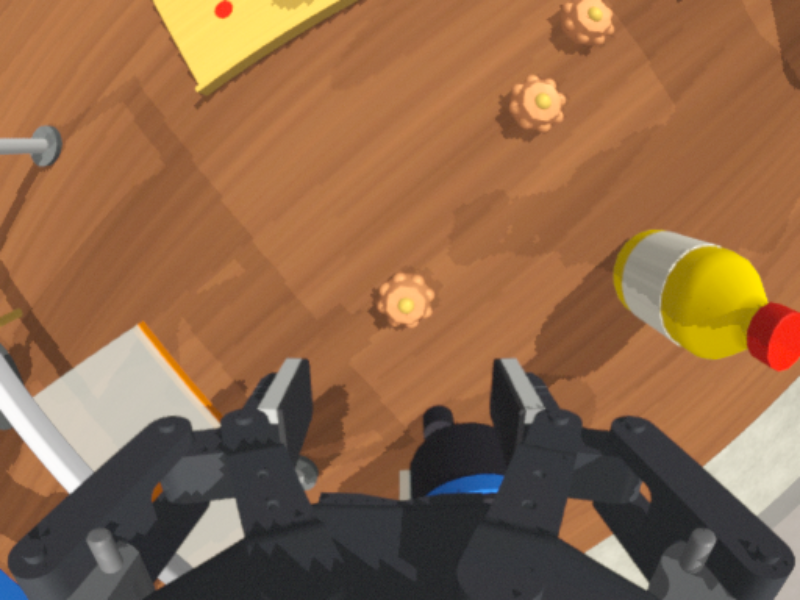

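Run:
```python
from h import *
s=cams.snapshot('wrist');k=1/1.5625
print(wonz(s,405*k,299*k,.018), wonz(s,543*k,102*k,.018),wonz(s,437*k,415*k,.02),wonz(s,224*k,10*k,.004))
o=manip.observe();print(o['position'],o['eef_rot'])
```

```text
[ 0.67330538 -0.0872008   0.018     ] [0.63721521 0.03883035 0.018     ] [ 0.74039776 -0.11833743  0.02      ] [ 0.47514918 -0.0579494   0.004     ]
[ 0.67080819 -0.08875834  0.12726936] [3.14144027e+00 3.76389126e-04 2.44319333e+00]
```

Call:
servo_tool:
  targets:
    - [[-2,2,45],[0,0,0]]
    - [[-2,2,85],[0,0,0]]
    - [[-2,2,112],[0,0,0]]
    - [[-2,2,118],[0,0,0]]
    - [[-2,2,118],[0,0,0]]

```text
clock: 5.25
position: [0.6731, -0.0883, 0.0086]
eef_rot: [-3.141, -0.001, 2.444]
wrist_force: [0.8, -0.2, 0.3]
width: 0.704
```

Call:
servo_tool:
  targets:
    - [[0,0,0],[0,0,0]]
    - [[0,0,0],[0,0,0]]
    - [[0,0,0],[0,0,0]]
    - [[0,0,0],[0,0,0]]
  gripper: 1
  force: 30

```text
clock: 5.65
position: [0.6749, -0.0884, 0.0113]
eef_rot: [3.14, 0.003, 2.444]
wrist_force: [-1.3, 0.1, 5.5]
width: 0.331
```

Call:
servo_tool:
  targets:
    - [[0,0,-40],[0,0,0]]
    - [[0,0,-80],[0,0,0]]
    - [[0,0,-130],[0,0,0]]
    - [[0,0,-130],[0,0,0]]

```text
clock: 6.05
position: [0.678, -0.0877, 0.1481]
eef_rot: [3.133, 0.01, 2.444]
wrist_force: [1.0, 0.6, -0.3]
width: 0.333
```

```bash
python3 go.py 0.55 0.28 0.14 60;python3 -c "
from h import *
s=snap('wrist','w5'); cv2.imwrite('pics/w5.png',cv2.resize(s['img'],(800,600))[:,:,::-1])"
```

```text
t 6.05 pos [ 0.678  -0.0877  0.1481] rot [3.133 0.01  2.444] q [ 0.39  0.67 -0.57  1.5   0.39  1.08  0.62] w 0.333 F [ 1.   0.6 -0.3]
shift mm [334.3 199.7   6.3] turn [ 0.007  0.011 -0.174] | 389 10.0
```

View pics/w5.png

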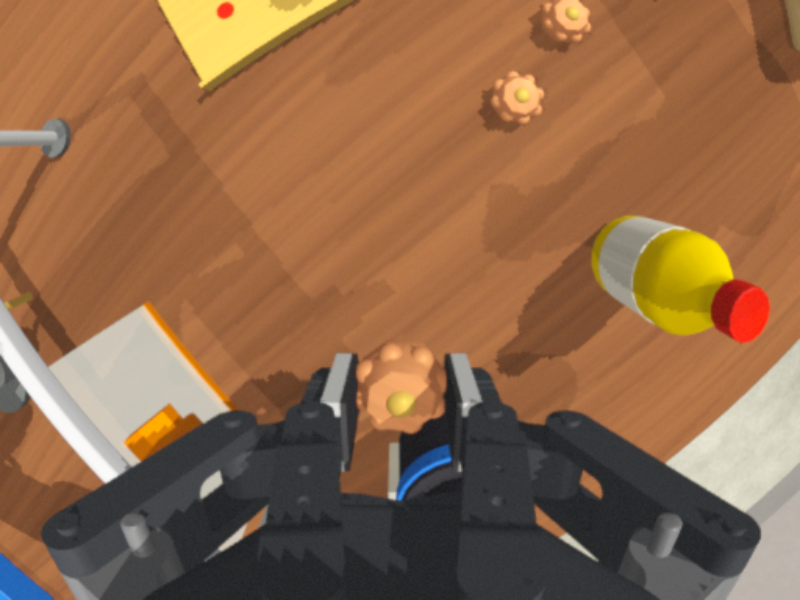

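Call:
servo_tool:
  targets:
    - [[334,200,6],[0,0,-0.17]]
    - [[334,200,6],[0,0,-0.17]]
    - [[334,200,6],[0,0,-0.17]]
    - [[334,200,6],[0,0,-0.17]]
    - [[334,200,6],[0,0,-0.17]]

```text
clock: 6.6
position: [0.5903, 0.149, 0.135]
eef_rot: [-3.141, 0.0, 2.614]
wrist_force: [1.0, -0.1, -0.5]
width: 0.338
```

```bash
python3 go.py 0.55 0.29 0.14 60
```

```text
t 6.6 pos [0.5903 0.149  0.135 ] rot [-3.141  0.     2.614] q [ 0.09  0.6  -0.63  1.69  0.41  0.99  0.35] w 0.338 F [ 1.  -0.1 -0.5]
shift mm [105.8 101.6  -5. ] turn [-0.     0.    -0.004] | 147 0.2
```

Call:
servo_tool:
  targets:
    - [[106,100,-5],[0,0,0]]
    - [[106,100,-5],[0,0,0]]
    - [[106,100,-5],[0,0,0]]
    - [[106,100,50],[0,0,0]]
    - [[106,100,80],[0,0,0]]

```text
clock: 7.1
position: [0.5489, 0.2893, 0.0539]
eef_rot: [3.141, 0.0, 2.618]
wrist_force: [1.1, -1.3, -1.3]
width: 0.334
```

Call:
servo_tool:
  targets:
    - [[0,0,0],[0,0,0]]
    - [[0,0,0],[0,0,0]]
    - [[0,0,-20],[0,0,0]]
    - [[0,0,-70],[0,0,0]]
    - [[0,0,-100],[0,0,0]]
  gripper: 0.3

```text
clock: 7.6
position: [0.5514, 0.2887, 0.1609]
eef_rot: [3.136, 0.002, 2.614]
wrist_force: [0.8, 0.4, 0.7]
width: 0.698
```

```bash
python3 go.py 0.6135 0.097 0.13 45;python3 -c "
from h import *
s=snap('top','t2'); cv2.imwrite('pics/t2.png',cv2.resize(s['img'],(800,600))[:,:,::-1])"
```

```text
t 7.6 pos [0.5514 0.2887 0.1609] rot [3.136e+00 2.000e-03 2.614e+00] q [-0.14  0.59 -0.65  1.64  0.4   1.05  0.14] w 0.698 F [0.8 0.4 0.7]
shift mm [-150.  -134.6   30.5] turn [0.006 0.001 0.258] | 204 14.8
```

View pics/t2.png

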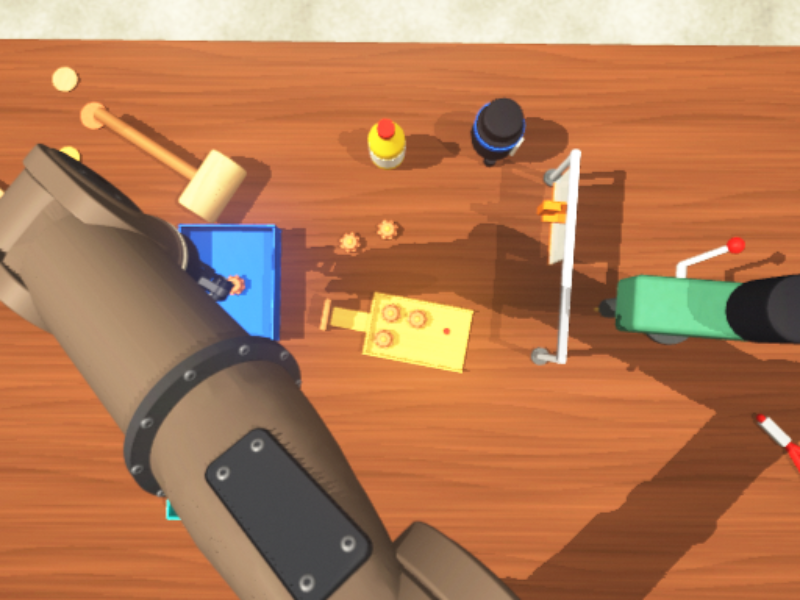

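```bash
python3 go.py 0.6135 0.097 0.13 22
```

```text
t 7.65 pos [0.5531 0.2902 0.1655] rot [3.131 0.005 2.614] q [-0.14  0.58 -0.65  1.63  0.4   1.05  0.14] w 0.697 F [1.  1.7 3.3]
shift mm [-149.2 -137.    34.9] turn [0.012 0.002 0.66 ] | 206 37.8
```

Call:
servo_tool:
  targets:
    - [[-150,-135,22],[0,0,0.66]]
    - [[-150,-135,22],[0,0,0.66]]
    - [[-150,-135,22],[0,0,0.66]]
    - [[-150,-135,22],[0,0,0.66]]
    - [[-150,-135,22],[0,0,0.66]]

```text
clock: 8.15
position: [0.6149, 0.0855, 0.1346]
eef_rot: [3.14, 0.005, 1.938]
wrist_force: [0.3, -0.3, -0.4]
width: 0.703
```

Call:
servo_tool:
  targets:
    - [[0,0,0],[0,0,0]]
    - [[0,0,0],[0,0,0]]
    - [[0,0,0],[0,0,0]]

```text
clock: 8.45
position: [0.6118, 0.0975, 0.1344]
eef_rot: [3.14, -0.001, 1.959]
wrist_force: [0.6, 0.3, -0.4]
width: 0.697
```

```bash
python3 go.py 0.6135 0.097 0.01 22
python3 - <<'E'
from h import *
s=snap('wrist','w6'); cv2.imwrite('pics/w6.png',cv2.resize(s['img'],(800,600))[:,:,::-1])
E
```

```text
t 8.45 pos [0.6118 0.0975 0.1344] rot [ 3.140e+00 -1.000e-03  1.959e+00] q [ 0.07  0.57 -0.47  1.68  0.3   0.96 -0.12] w 0.697 F [ 0.6  0.3 -0.4]
shift mm [ -1.2   1.1 124.4] turn [ 0.002 -0.001  0.004] | 124 0.3
```

View pics/w6.png

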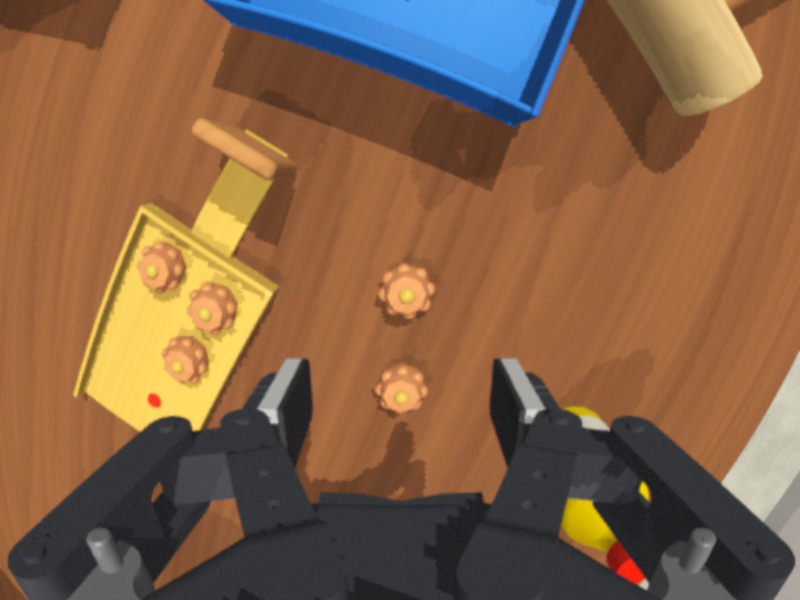

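Call:
servo_tool:
  targets:
    - [[-1,1,45],[0,0,0]]
    - [[-1,1,90],[0,0,0]]
    - [[-1,1,119],[0,0,0]]
    - [[-1,1,125],[0,0,0]]
    - [[-1,1,125],[0,0,0]]

```text
clock: 9.0
position: [0.6127, 0.0957, 0.0079]
eef_rot: [-3.14, -0.001, 1.957]
wrist_force: [0.1, -0.3, 1.0]
width: 0.695
```

Call:
servo_tool:
  targets:
    - [[0,0,0],[0,0,0]]
    - [[0,0,0],[0,0,0]]
    - [[0,0,0],[0,0,0]]
    - [[0,0,0],[0,0,0]]
  gripper: 1

```text
clock: 9.4
position: [0.6145, 0.0953, 0.0104]
eef_rot: [3.138, 0.001, 1.955]
wrist_force: [-0.6, 0.6, 6.3]
width: 0.333
```

Call:
servo_tool:
  targets:
    - [[0,0,-40],[0,0,0]]
    - [[0,0,-80],[0,0,0]]
    - [[0,0,-125],[0,0,0]]
    - [[0,0,-125],[0,0,0]]
    - [[0,0,-125],[0,0,0]]

```text
clock: 9.9
position: [0.6143, 0.0949, 0.1356]
eef_rot: [3.137, 0.001, 1.954]
wrist_force: [0.4, 0.6, -1.7]
width: 0.331
```

```bash
python3 go.py 0.57 0.26 0.13 22
```

```text
t 9.9 pos [0.6143 0.0949 0.1356] rot [3.137e+00 1.000e-03 1.954e+00] q [ 0.07  0.57 -0.47  1.67  0.3   0.96 -0.12] w 0.331 F [ 0.4  0.6 -1.7]
shift mm [169.7  20.7   5.5] turn [ 0.004  0.001 -0.   ] | 171 0.3
```

Call:
servo_tool:
  targets:
    - [[165,35,2],[0,0,0]]
    - [[165,35,2],[0,0,0]]
    - [[165,35,2],[0,0,0]]
    - [[165,35,45],[0,0,0]]
    - [[165,35,80],[0,0,0]]

```text
clock: 10.4
position: [0.5815, 0.2661, 0.0518]
eef_rot: [3.141, -0.003, 1.961]
wrist_force: [-0.8, 0.0, -0.9]
width: 0.336
```

Call:
servo_tool:
  targets:
    - [[0,0,0],[0,0,0]]
    - [[0,0,0],[0,0,0]]
    - [[0,0,-20],[0,0,0]]
    - [[0,0,-60],[0,0,0]]
    - [[0,0,-80],[0,0,0]]
  gripper: 0.3

```text
clock: 10.9
position: [0.5859, 0.2611, 0.1386]
eef_rot: [3.136, -0.001, 1.953]
wrist_force: [0.5, 0.9, 0.7]
width: 0.7
```

```bash
python3 go.py 0.635 0.0375 0.13 22
```

```text
t 10.9 pos [0.5859 0.2611 0.1386] rot [ 3.136e+00 -1.000e-03  1.953e+00] q [-0.19  0.6  -0.47  1.62  0.31  0.99 -0.38] w 0.7 F [0.5 0.9 0.7]
shift mm [-225.8  -37.9    8.2] turn [ 0.006 -0.001 -0.002] | 229 0.4
```

Call:
servo_tool:
  targets:
    - [[-226,-38,2],[0,0,0]]
    - [[-226,-38,2],[0,0,0]]
    - [[-226,-38,2],[0,0,0]]
    - [[-226,-38,2],[0,0,0]]
    - [[-226,-38,2],[0,0,0]]

```text
clock: 11.4
position: [0.6349, 0.0303, 0.1337]
eef_rot: [3.139, 0.004, 1.948]
wrist_force: [0.0, 0.1, -0.6]
width: 0.695
```

Call:
servo_tool:
  targets:
    - [[0,0,0],[0,0,0]]
    - [[0,0,0],[0,0,0]]
    - [[0,0,0],[0,0,0]]

```text
clock: 11.7
position: [0.6336, 0.0382, 0.1328]
eef_rot: [3.139, -0.0, 1.955]
wrist_force: [0.5, 1.1, 0.4]
width: 0.702
```

```bash
python3 go.py 0.635 0.0375 0.01 22
python3 - <<'E'
from h import *
s=snap('wrist','w7'); cv2.imwrite('pics/w7.png',cv2.resize(s['img'],(800,600))[:,:,::-1])
E
```

```text
t 11.7 pos [0.6336 0.0382 0.1328] rot [ 3.139 -0.     1.955] q [ 0.16  0.6  -0.46  1.64  0.31  0.98 -0.02] w 0.702 F [0.5 1.1 0.4]
shift mm [ -1.2   0.8 122.8] turn [ 0.002 -0.     0.001] | 123 0.1
```

View pics/w7.png

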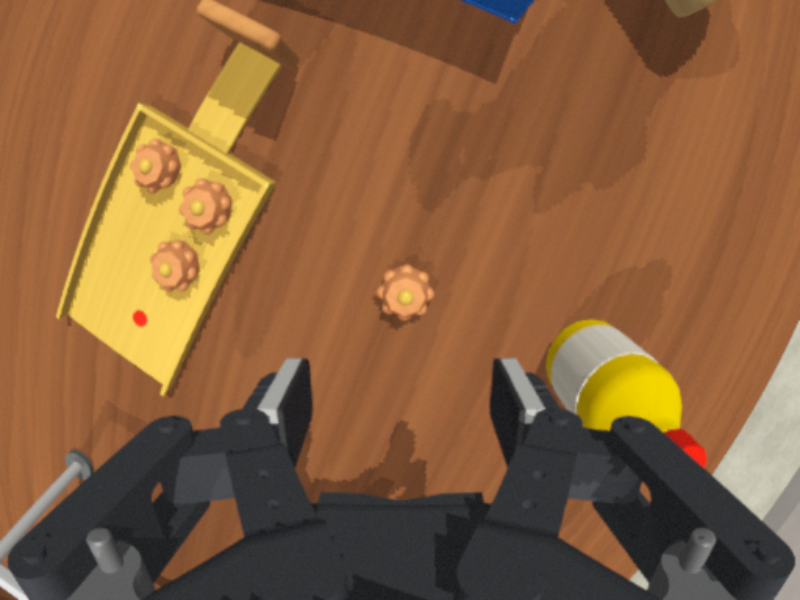

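Call:
servo_tool:
  targets:
    - [[-1,1,45],[0,0,0]]
    - [[-1,1,90],[0,0,0]]
    - [[-1,1,117],[0,0,0]]
    - [[-1,1,123],[0,0,0]]
    - [[-1,1,123],[0,0,0]]

```text
clock: 12.25
position: [0.6342, 0.0377, 0.008]
eef_rot: [-3.141, -0.001, 1.956]
wrist_force: [-0.7, 0.2, 0.2]
width: 0.699
```

Call:
servo_tool:
  targets:
    - [[0,0,0],[0,0,0]]
    - [[0,0,0],[0,0,0]]
    - [[0,0,0],[0,0,0]]
    - [[0,0,0],[0,0,0]]
  gripper: 1

```text
clock: 12.65
position: [0.6359, 0.037, 0.0104]
eef_rot: [3.138, 0.001, 1.955]
wrist_force: [-1.5, 0.9, 6.0]
width: 0.336
```

Call:
servo_tool:
  targets:
    - [[0,0,-40],[0,0,0]]
    - [[0,0,-80],[0,0,0]]
    - [[0,0,-123],[0,0,0]]
    - [[0,0,-123],[0,0,0]]
    - [[0,0,-123],[0,0,0]]

```text
clock: 13.15
position: [0.6356, 0.0365, 0.1335]
eef_rot: [3.138, 0.002, 1.954]
wrist_force: [-1.2, -0.1, -0.4]
width: 0.335
```

```bash
python3 go.py 0.51 0.26 0.13 22
```

```text
t 13.15 pos [0.6356 0.0365 0.1335] rot [3.138e+00 2.000e-03 1.954e+00] q [ 0.16  0.6  -0.46  1.64  0.31  0.98 -0.02] w 0.335 F [-1.2 -0.1 -0.4]
shift mm [254.2 -32.8   3. ] turn [ 0.004  0.002 -0.   ] | 256 0.2
```

Call:
servo_tool:
  targets:
    - [[254,-33,0],[0,0,0]]
    - [[254,-33,0],[0,0,0]]
    - [[254,-33,0],[0,0,0]]
    - [[254,-33,0],[0,0,0]]
    - [[254,-33,0],[0,0,0]]

```text
clock: 13.65
position: [0.5101, 0.2552, 0.1303]
eef_rot: [-3.14, 0.0, 1.954]
wrist_force: [1.2, -0.2, 0.0]
width: 0.335
```

Call:
servo_tool:
  targets:
    - [[4,0,0],[0,0,0]]
    - [[4,0,45],[0,0,0]]
    - [[4,0,80],[0,0,0]]
    - [[4,0,80],[0,0,0]]

```text
clock: 14.05
position: [0.5071, 0.2555, 0.0465]
eef_rot: [-3.133, 0.002, 1.955]
wrist_force: [-0.4, -0.4, -1.1]
width: 0.337
```

Call:
servo_tool:
  targets:
    - [[0,0,0],[0,0,0]]
    - [[0,0,0],[0,0,0]]
    - [[0,0,-20],[0,0,0]]
    - [[0,0,-60],[0,0,0]]
    - [[0,0,-100],[0,0,0]]
  gripper: 0.3

```text
clock: 14.55
position: [0.5105, 0.2581, 0.154]
eef_rot: [3.14, -0.0, 1.955]
wrist_force: [0.6, 0.8, 0.4]
width: 0.701
```

```bash
python3 go.py 0.497 0.128 0.15 80;  python3 - <<'E'
from h import *
s=snap('wrist','w8'); cv2.imwrite('pics/w8.png',cv2.resize(s['img'],(800,600))[:,:,::-1])
s=snap('top','t3'); cv2.imwrite('pics/t3.png',cv2.resize(s['img'],(800,600))[:,:,::-1])
E
```

```text
t 14.55 pos [0.5105 0.2581 0.154 ] rot [ 3.14  -0.     1.955] q [-0.19  0.49 -0.51  1.78  0.29  0.95 -0.44] w 0.701 F [0.6 0.8 0.4]
shift mm [-115.6  -61.2    3.8] turn [ 1.000e-03  0.000e+00 -1.012e+00] | 131 58.0
```

View pics/w8.png

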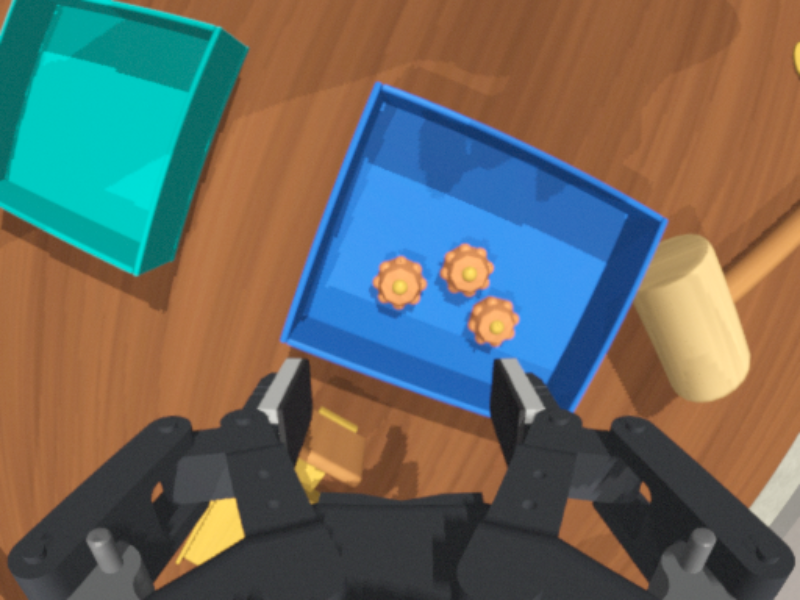

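View pics/t3.png

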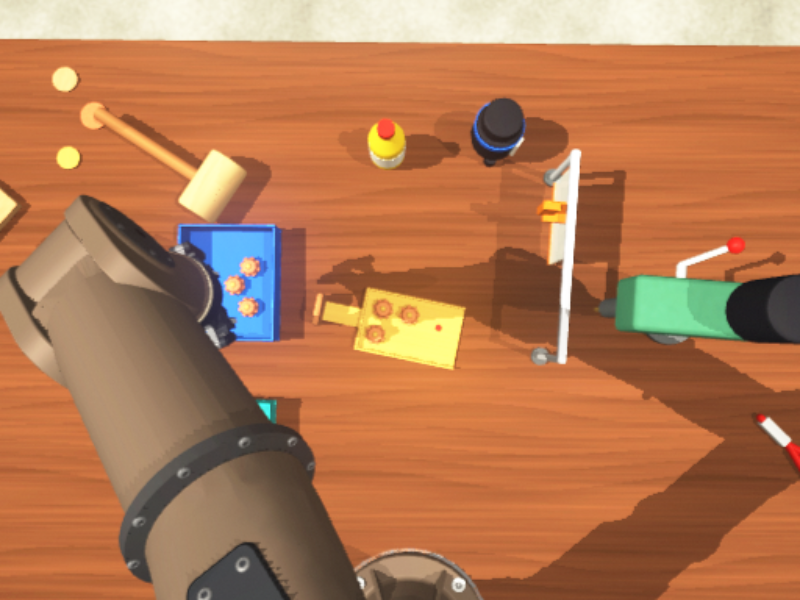

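Run:
```python
from h import *
s=cams.snapshot('top')
cv2.imwrite('pics/t4.png',cv2.resize(s['img'][160:260,180:320],None,fx=5,fy=5,interpolation=cv2.INTER_CUBIC)[:,:,::-1])
```

```text
(no output)
```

View pics/t4.png

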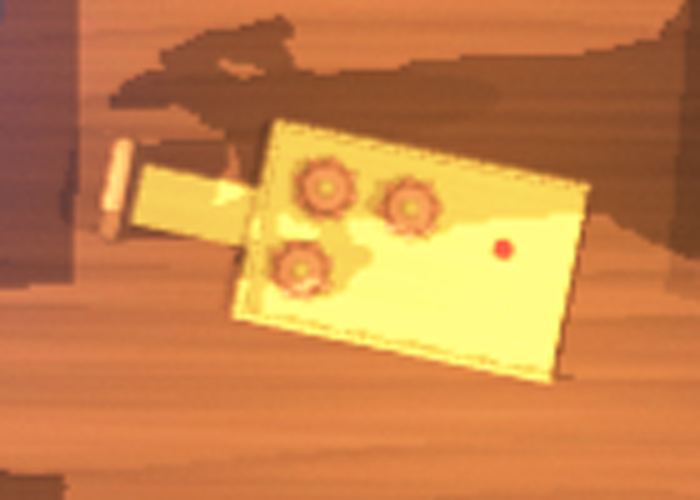

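```bash
python3 - <<'E'
from h import *
s=cams.snapshot('top'); f=lambda u,v,z:onz(s,u/5+180,v/5+160,z)
h=f(119,189,.055);a=f(590,185,.017);b=f(552,381,.017);c=f(270,121,.017);d=f(236,318,.017);dot=f(503,249,.004)
l=(a+b)/2;e=(c+d)/2;print(h,dot,l,e);v=l-e;w=l-h;print(np.degrees(np.arctan2(v[1],v[0])),np.degrees(np.arctan2(w[1],w[0])))
E
python3 go.py 0.50 0.146 0.15 80
```

```text
[0.50517297 0.14009316 0.055     ] [ 0.47884197 -0.04634801  0.004     ] [ 0.46242021 -0.07934691  0.017     ] [0.49214827 0.0783897  0.017     ]
-100.67313910977147 -101.02463594231608
t 14.75 pos [0.5115 0.2585 0.1538] rot [ 3.137 -0.     1.954] q [-0.2   0.49 -0.51  1.78  0.29  0.95 -0.44] w 0.702 F [-0.3 -0.9 -1.3]
shift mm [-100.   -52.8    3.5] turn [ 0.005  0.002 -1.013] | 113 58.0
```

Call:
servo_tool:
  targets:
    - [[-100,-53,4],[0,0,-0.15]]
    - [[-100,-53,4],[0,0,-0.3]]
    - [[-100,-53,4],[0,0,-0.45]]
    - [[-100,-53,4],[0,0,-0.6]]
    - [[-100,-53,4],[0,0,-0.75]]
  gripper: 0.5

```text
clock: 15.25
position: [0.4982, 0.144, 0.1467]
eef_rot: [-3.141, -0.0, 2.709]
wrist_force: [0.7, 0.3, -0.4]
width: 0.501
```

Call:
servo_tool:
  targets:
    - [[0,0,0],[0,0,-0.15]]
    - [[0,0,0],[0,0,-0.25]]
    - [[0,0,0],[0,0,-0.25]]
    - [[0,0,0],[0,0,-0.25]]
    - [[0,0,0],[0,0,-0.25]]

```text
clock: 15.75
position: [0.4985, 0.1453, 0.147]
eef_rot: [-3.141, -0.0, 2.952]
wrist_force: [1.3, -0.1, 0.4]
width: 0.496
```

```bash
python3 go.py 0.505 0.1415 0.025 79;  python3 - <<'E'
from h import *
s=snap('wrist','w9'); cv2.imwrite('pics/w9.png',cv2.resize(s['img'],(800,600))[:,:,::-1])
E
```

```text
t 15.75 pos [0.4985 0.1453 0.147 ] rot [-3.141 -0.     2.952] q [ 0.18  0.48 -0.76  1.9   0.41  0.93  0.6 ] w 0.496 F [ 1.3 -0.1  0.4]
shift mm [ -7.2  -2.5 122. ] turn [-0.    -0.     0.003] | 122 0.2
```

View pics/w9.png

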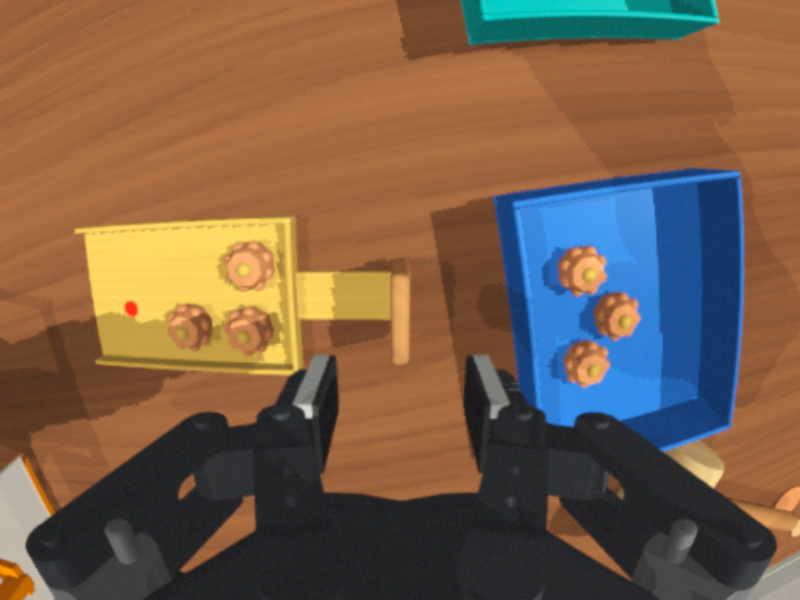

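Run:
```python
from h import *
s=cams.snapshot('wrist');k=1/1.5625
a=wonz(s,401*k,275*k,.055);b=wonz(s,401*k,362*k,.055);print(a,b,(a+b)/2, wonz(s,131*k,309*k,.004))
```

```text
[0.48250472 0.14904054 0.055     ] [0.52887402 0.14020203 0.055     ] [0.50568937 0.14462129 0.055     ] [ 0.48050536 -0.04462835  0.004     ]
```

Call:
servo_tool:
  targets:
    - [[-7,-1,40],[0,0,0]]
    - [[-7,-1,80],[0,0,0]]
    - [[-7,-1,110],[0,0,0]]
    - [[-7,-1,122],[0,0,0]]
    - [[-7,-1,122],[0,0,0]]

```text
clock: 16.35
position: [0.5044, 0.143, 0.0241]
eef_rot: [-3.14, -0.002, 2.955]
wrist_force: [-0.3, 0.2, -0.0]
width: 0.499
```

Call:
servo_tool:
  targets:
    - [[0,0,0],[0,0,0]]
    - [[0,0,0],[0,0,0]]
    - [[0,0,0],[0,0,0]]
    - [[0,0,0],[0,0,0]]
    - [[0,0,0],[0,0,0]]
  gripper: 1
  force: 100

```text
clock: 16.85
position: [0.5064, 0.1436, 0.0269]
eef_rot: [3.14, 0.003, 2.954]
wrist_force: [-0.9, -0.2, 5.8]
width: 0.102
```

Call:
servo_tool:
  targets:
    - [[0,0,-10],[0,0,0]]
    - [[0,0,-25],[0,0,0]]
    - [[0,0,-25],[0,0,0]]
    - [[0,0,-25],[0,0,0]]

```text
clock: 17.25
position: [0.5059, 0.1431, 0.051]
eef_rot: [3.141, 0.002, 2.954]
wrist_force: [-0.4, 0.4, -4.1]
width: 0.106
```

```bash
python3 go.py 0.505 0.1415 0.25 79;  python3 - <<'E'
from h import *
s=snap('wrist','w10'); cv2.imwrite('pics/w10.png',cv2.resize(s['img'],(800,600))[:,:,::-1])
s=snap('scene','s2'); cv2.imwrite('pics/s2.png',cv2.resize(s['img'],(800,600))[:,:,::-1])
E
```

```text
t 17.25 pos [0.5059 0.1431 0.051 ] rot [3.141e+00 2.000e-03 2.954e+00] q [ 0.1   0.61 -0.67  1.97  0.55  0.75  0.49] w 0.106 F [-0.4  0.4 -4.1]
shift mm [   0.2   -1.6 -199. ] turn [0.001 0.002 0.005] | 199 0.3
```

View pics/w10.png

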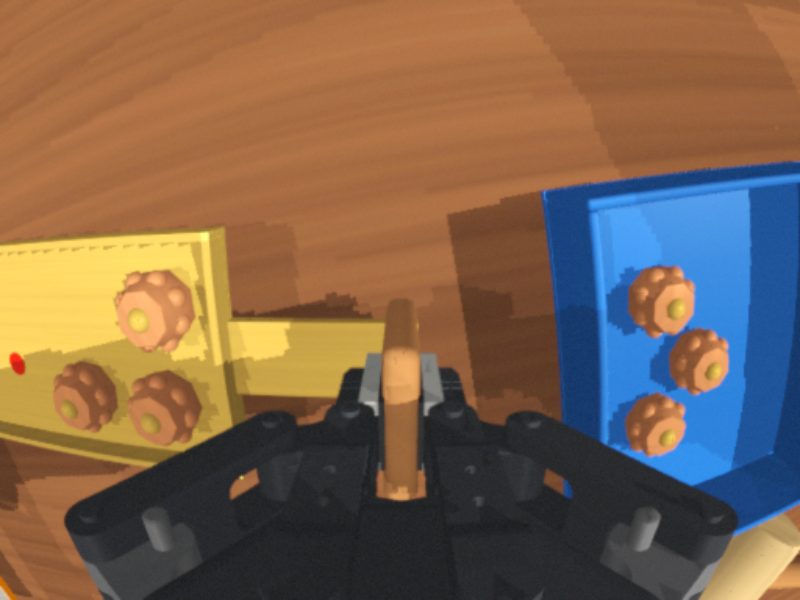

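View pics/s2.png

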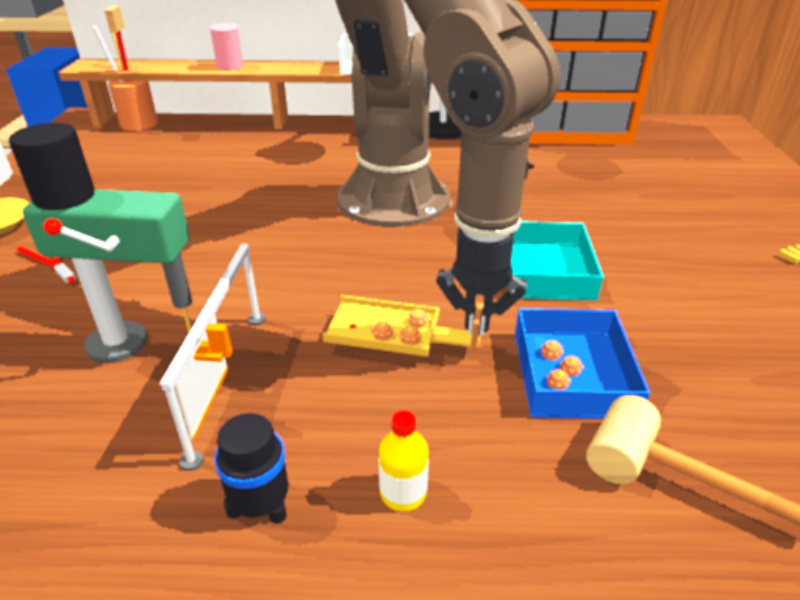

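Call:
servo_tool:
  targets:
    - [[0,0,-15],[0.04,0,0]]
    - [[0,0,-40],[0.08,0,0]]
    - [[0,0,-70],[0.12,0,0]]
    - [[0,0,-105],[0.15,0,0]]
    - [[0,0,-140],[0.15,0,0]]

```text
clock: 17.85
position: [0.5046, 0.1442, 0.1908]
eef_rot: [-2.991, -0.002, 2.957]
wrist_force: [0.3, 0.0, -3.2]
width: 0.102
```

Call:
servo_tool:
  targets:
    - [[0,0,-30],[0,0,0]]
    - [[0,0,-50],[0,0,0]]
    - [[0,0,-60],[0,0,0]]
    - [[0,0,-60],[0,0,0]]

```text
clock: 18.25
position: [0.5072, 0.1524, 0.25]
eef_rot: [-2.992, 0.001, 2.955]
wrist_force: [-0.3, 0.5, -4.3]
width: 0.108
```

```bash
python3 go.py 0.66 0.34 0.26 27 8;  python3 - <<'E'
from h import *
s=snap('scene','s3'); cv2.imwrite('pics/s3.png',cv2.resize(s['img'],(800,600))[:,:,::-1])
E
```

```text
t 18.25 pos [0.5072 0.1524 0.25  ] rot [-2.992e+00  1.000e-03  2.955e+00] q [ 0.05  0.41 -0.73  1.69  0.39  1.27  0.6 ] w 0.108 F [-0.3  0.5 -4.3]
shift mm [-115.3  208.9  -41.4] turn [-0.008  0.132  0.903] | 242 52.3
```

View pics/s3.png

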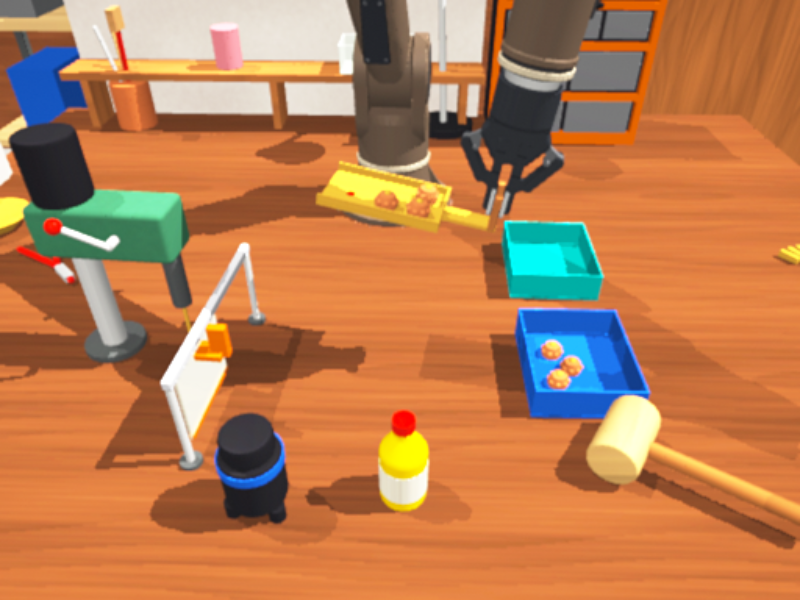

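Call:
servo_tool:
  targets:
    - [[-8,15,-3],[0,0.01,0.08]]
    - [[-23,41,-8],[0,0.03,0.18]]
    - [[-40,72,-14],[0,0.04,0.29]]
    - [[-58,104,-20],[0,0.06,0.4]]
    - [[-75,135,-26],[0,0.075,0.52]]

```text
clock: 18.8
position: [0.6068, 0.2731, 0.2525]
eef_rot: [-2.989, 0.003, 2.424]
wrist_force: [1.3, 0.3, -3.2]
width: 0.102
```

```bash
python3 go.py 0.66 0.34 0.26 27 8
```

```text
t 18.8 pos [0.6068 0.2731 0.2525] rot [-2.989  0.003  2.424] q [-0.22  0.65 -0.57  1.27  0.35  1.47  0.08] w 0.102 F [ 1.3  0.3 -3.2]
shift mm [  3.9  83.2 -20.4] turn [-0.012  0.059  0.378] | 86 21.9
```

Call:
servo_tool:
  targets:
    - [[1,25,-6],[0,0.015,0.11]]
    - [[2,48,-12],[0,0.03,0.2]]
    - [[3,66,-17],[0,0.045,0.29]]
    - [[4,78,-20],[-0.01,0.059,0.35]]
    - [[4,83,-21],[-0.01,0.059,0.378]]

```text
clock: 19.3
position: [0.6591, 0.3402, 0.2605]
eef_rot: [-3.0, 0.0, 2.045]
wrist_force: [0.1, 0.2, -4.3]
width: 0.103
```

Call:
servo_tool:
  targets:
    - [[0,0,0],[0,0,0]]
    - [[0,0,0],[0,0,0]]

```text
clock: 19.5
position: [0.6584, 0.3395, 0.2624]
eef_rot: [-3.001, -0.0, 2.048]
wrist_force: [-0.1, 0.1, -4.0]
width: 0.102
```

```bash
python3 go.py 0.657 0.339 0.28 27 -30;python3 go.py 0.657 0.339 0.28 27 -60;  python3 - <<'E'
from h import *
s=snap('scene','s4'); cv2.imwrite('pics/s4.png',cv2.resize(s['img'],(800,600))[:,:,::-1])
s=snap('top','t5'); cv2.imwrite('pics/t5.png',cv2.resize(s['img'],(800,600))[:,:,::-1])
E
```

```text
t 19.5 pos [0.6584 0.3395 0.2624] rot [-3.001 -0.     2.048] q [-0.33  0.76 -0.47  1.    0.29  1.58 -0.25] w 0.102 F [-0.1  0.1 -4. ]
shift mm [  0.3  -3.9 -17.2] turn [-0.664 -0.001  0.006] | 18 38.0
t 19.5 pos [0.6584 0.3395 0.2624] rot [-3.001 -0.     2.048] q [-0.33  0.76 -0.47  1.    0.29  1.58 -0.25] w 0.102 F [-0.1  0.1 -4. ]
shift mm [  0.3  -3.9 -17.2] turn [-1.187 -0.003  0.006] | 18 68.0
```

View pics/s4.png

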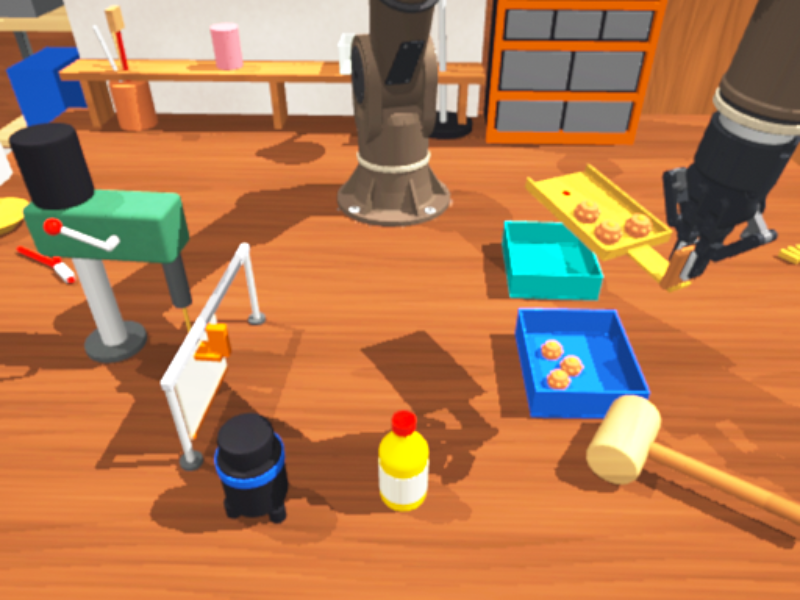

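View pics/t5.png

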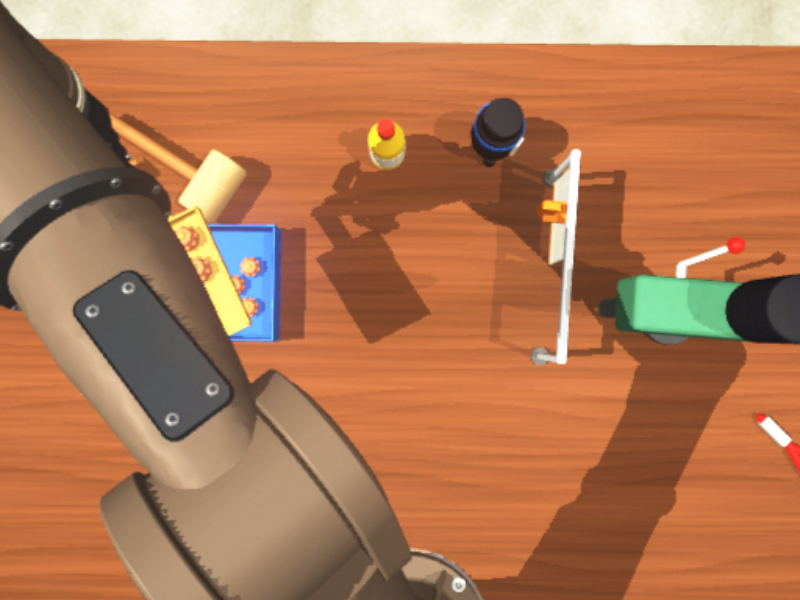

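```bash
python3 go.py 0.758 0.391 0.205 27 -8
cat > seq.py <<'E'
import sys
from h import *
# rows from current pose through tilts about fixed lip
L=np.array([float(v) for v in sys.argv[1:4]]); head=np.radians(float(sys.argv[4]))
o=manip.observe();R0=Rn.from_euler('xyz',o['eef_rot']);print(o['position'].round(4),o['eef_rot'].round(3),o['joint_pos'].round(2))
h=np.array([np.cos(head),np.sin(head),0]);z=np.array([0,0,1.])
for p in sys.argv[5:]:
    f=np.radians(float(p)); P=L-.225*(np.cos(f)*h-np.sin(f)*z)+.022*(np.sin(f)*h+np.cos(f)*z)
    R=Rn.from_euler('z',np.degrees(head)+180+90,degrees=True)*Rn.from_euler('x',180-np.degrees(f),degrees=True)
    print(p,P.round(3),(R0.inv().apply(P-o['position'])*1000).round(0),(R0.inv()*R).as_rotvec().round(3))
E
python3 seq.py .58 .30 .085 -153 5 10 15 20 25
```

```text
t 19.6 pos [0.6586 0.3394 0.2633] rot [-3.002 -0.     2.048] q [-0.33  0.76 -0.47  1.    0.29  1.58 -0.25] w 0.105 F [ 0.   0.1 -4. ]
shift mm [  0.2 119.   42.1] turn [-0.279 -0.     0.006] | 126 16.0
[0.6586 0.3394 0.2633] [-3.002 -0.     2.048] [-0.33  0.76 -0.47  1.    0.29  1.58 -0.25]
5 [0.778 0.401 0.127] [ -0. 152. 117.] [-0.226 -0.     0.006]
10 [0.774 0.399 0.146] [ -0. 145.  98.] [-0.314 -0.     0.006]
15 [0.769 0.396 0.164] [ -0. 136.  81.] [-0.401 -0.001  0.006]
20 [0.762 0.393 0.183] [ -0. 126.  64.] [-0.488 -0.001  0.006]
25 [0.753 0.388 0.2  ] [ -0. 114.  48.] [-0.576 -0.001  0.006]
```

Call:
servo_tool:
  targets:
    - [[0,15,8],[0,0,0]]
    - [[0,40,20],[-0.02,0,0]]
    - [[0,68,38],[-0.06,0,0]]
    - [[0,95,55],[-0.11,0,0]]
    - [[0,118,66],[-0.17,0,0]]

```text
clock: 20.1
position: [0.755, 0.3892, 0.1795]
eef_rot: [3.11, -0.0, 2.047]
wrist_force: [-0.1, -0.4, -4.3]
width: 0.1
```

```bash
python3 seq.py .58 .30 .085 -153 10 15 20 25 30
python3 - <<'E'
from h import *
s=snap('scene','s5'); cv2.imwrite('pics/s5.png',cv2.resize(s['img'],(800,600))[:,:,::-1])
E
```

```text
[0.755  0.3892 0.1795] [ 3.11  -0.     2.047] [-0.36  0.89 -0.45  0.92  0.36  1.36 -0.25]
10 [0.774 0.399 0.146] [-0. 20. 34.] [-0.143 -0.001  0.005]
15 [0.769 0.396 0.164] [-0. 15. 16.] [-0.231 -0.001  0.005]
20 [0.762 0.393 0.183] [-0.  8. -3.] [-0.318 -0.001  0.005]
25 [0.753 0.388 0.2  ] [ -0.  -1. -21.] [-0.405 -0.002  0.005]
30 [0.744 0.383 0.217] [  0. -11. -37.] [-0.492 -0.002  0.005]
```

View pics/s5.png

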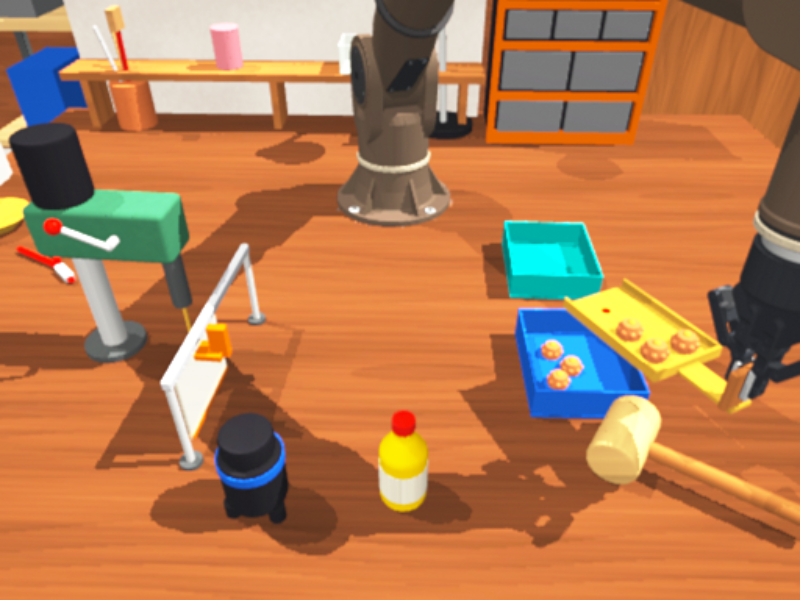

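Call:
servo_tool:
  targets:
    - [[0,17,6],[-0.08,0,0]]
    - [[0,15,16],[-0.23,0,0]]
    - [[0,12,6],[-0.27,0,0]]
    - [[0,8,-3],[-0.318,0,0]]
    - [[0,4,-12],[-0.36,0,0]]

```text
clock: 20.65
position: [0.7567, 0.3898, 0.1944]
eef_rot: [2.75, 0.0, 2.047]
wrist_force: [0.3, -0.6, -3.8]
width: 0.103
```

```bash
python3 seq.py .58 .30 .085 -153 22 25 28 31 34
python3 - <<'E'
from h import *
s=snap('scene','s6'); cv2.imwrite('pics/s6.png',cv2.resize(s['img'],(800,600))[:,:,::-1])
E
```

```text
[0.7567 0.3898 0.1944] [2.75  0.    2.047] [-0.29  0.68 -0.45  1.38  0.46  0.78 -0.39]
22 [0.759 0.391 0.19 ] [0. 0. 5.] [ 0.008 -0.002  0.005]
25 [0.753 0.388 0.2  ] [ 0. -1. -7.] [-0.045 -0.002  0.005]
28 [0.748 0.386 0.21 ] [  0.  -3. -18.] [-0.097 -0.002  0.005]
31 [0.742 0.382 0.22 ] [  0.  -6. -30.] [-0.149 -0.002  0.004]
34 [0.735 0.379 0.229] [  0.  -9. -41.] [-0.202 -0.002  0.004]
```

View pics/s6.png

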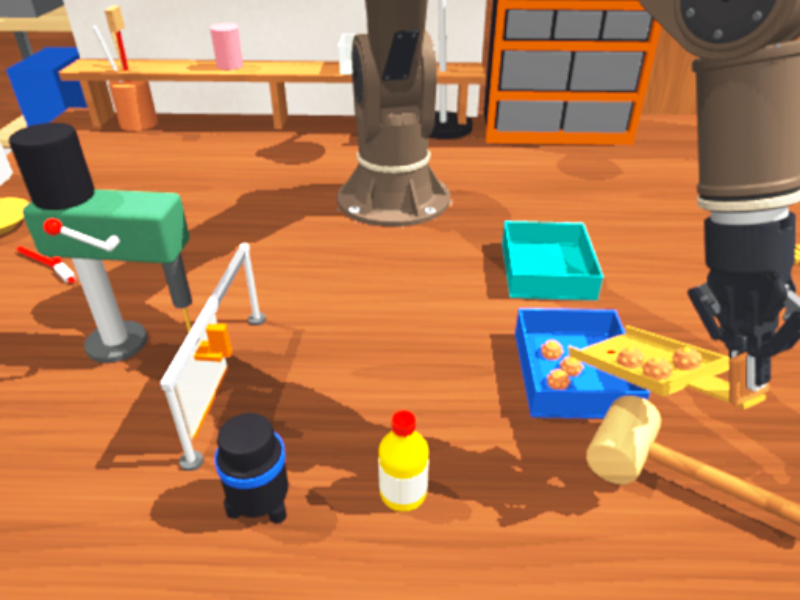

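Call:
servo_tool:
  targets:
    - [[0,-1,-7],[-0.045,0,0]]
    - [[0,-3,-18],[-0.097,0,0]]
    - [[0,-6,-30],[-0.15,0,0]]
    - [[0,-9,-41],[-0.2,0,0]]
    - [[0,-9,-41],[-0.2,0,0]]

```text
clock: 21.2
position: [0.735, 0.3792, 0.2292]
eef_rot: [2.55, 0.001, 2.047]
wrist_force: [0.3, 0.1, -3.6]
width: 0.105
```

```bash
python3 seq.py .58 .30 .085 -153 34 37 40 43 46 50
python3 - <<'E'
from h import *
s=snap('scene','s7'); cv2.imwrite('pics/s7.png',cv2.resize(s['img'],(800,600))[:,:,::-1])
E
```

```text
[0.735  0.3792 0.2292] [2.550e+00 1.000e-03 2.047e+00] [-0.31  0.53 -0.38  1.63  0.57  0.47 -0.54]
34 [0.735 0.379 0.229] [-0.  0.  0.] [-0.002 -0.002  0.005]
37 [0.728 0.376 0.238] [ -0.  -1. -12.] [-0.055 -0.002  0.005]
40 [0.721 0.372 0.246] [ -0.  -3. -23.] [-0.107 -0.002  0.005]
43 [0.713 0.368 0.255] [ -0.  -6. -35.] [-0.159 -0.003  0.005]
46 [0.705 0.364 0.262] [ -0.  -9. -46.] [-0.212 -0.003  0.004]
50 [0.694 0.358 0.272] [  0. -15. -61.] [-0.281 -0.003  0.004]
```

View pics/s7.png

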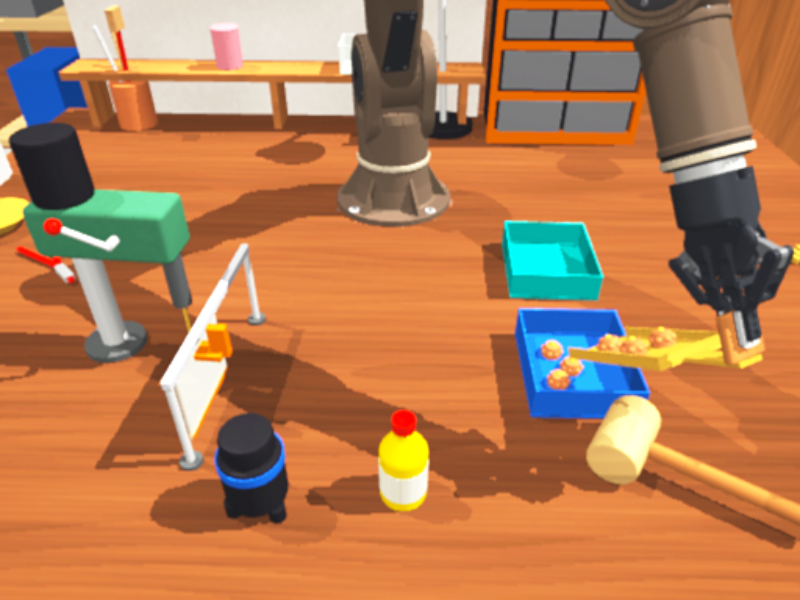

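Call:
servo_tool:
  targets:
    - [[0,-1,-6],[-0.027,0,0]]
    - [[0,-1,-12],[-0.055,0,0]]
    - [[0,-2,-17],[-0.08,0,0]]
    - [[0,-3,-23],[-0.107,0,0]]
    - [[0,-3,-23],[-0.107,0,0]]

```text
clock: 21.75
position: [0.7228, 0.373, 0.2457]
eef_rot: [2.444, 0.0, 2.047]
wrist_force: [-0.4, 0.3, -2.7]
width: 0.098
```

```bash
python3 seq.py .58 .30 .085 -153 40 43 46 50
python3 - <<'E'
from h import *
s=snap('scene','s8'); cv2.imwrite('pics/s8.png',cv2.resize(s['img'][150:300,300:512],None,fx=3.5,fy=3.5)[:,:,::-1])
E
```

```text
[0.7228 0.373  0.2457] [2.444 0.    2.047] [-0.38  0.46 -0.27  1.75  0.66  0.3  -0.67]
40 [0.721 0.372 0.246] [-0. -1. -2.] [-0.001 -0.003  0.004]
43 [0.713 0.368 0.255] [ -0.  -3. -14.] [-0.053 -0.003  0.004]
46 [0.705 0.364 0.262] [ -0.  -5. -25.] [-0.105 -0.003  0.004]
50 [0.694 0.358 0.272] [ -0.  -8. -41.] [-0.175 -0.003  0.004]
```

View pics/s8.png

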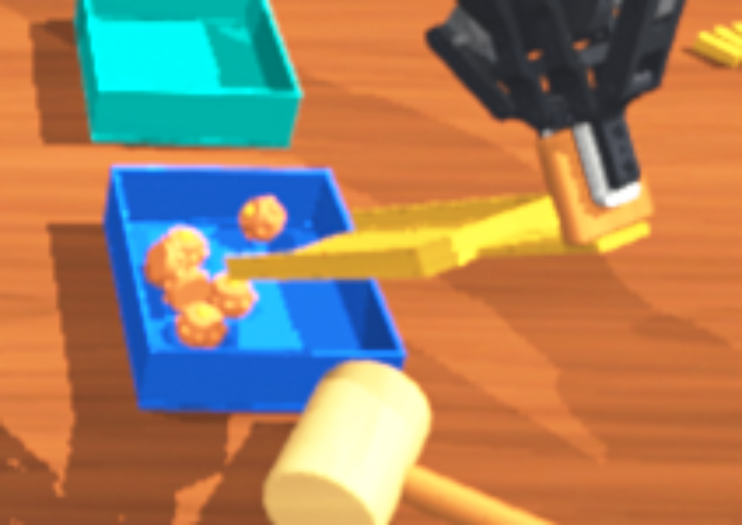

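Call:
servo_tool:
  targets:
    - [[0,0,0],[0,0,0]]
    - [[0,0,0],[0,0,0]]
    - [[0,-2,-7],[-0.02,0,0]]
    - [[0,-2,-7],[-0.02,0,0]]
    - [[0,-2,-7],[-0.02,0,0]]

```text
clock: 22.3
position: [0.7177, 0.3704, 0.2498]
eef_rot: [2.424, -0.0, 2.047]
wrist_force: [0.1, 1.2, -2.4]
width: 0.103
```

```bash
python3 seq.py .57 .295 .16 -153 0 20
python3 - <<'E'
from h import *
s=snap('scene','s9'); cv2.imwrite('pics/s9.png',cv2.resize(s['img'][150:300,300:512],None,fx=3.5,fy=3.5)[:,:,::-1])
s=snap('wrist','w11'); cv2.imwrite('pics/w11.png',cv2.resize(s['img'],(800,600))[:,:,::-1])
E
```

```text
[0.7177 0.3704 0.2498] [ 2.424 -0.     2.047] [-0.4   0.44 -0.24  1.78  0.68  0.26 -0.7 ]
0 [0.77  0.397 0.182] [-0. -0. 90.] [ 0.718 -0.002  0.004]
20 [0.752 0.388 0.258] [-0. 34. 19.] [ 0.369 -0.003  0.004]
```

View pics/s9.png

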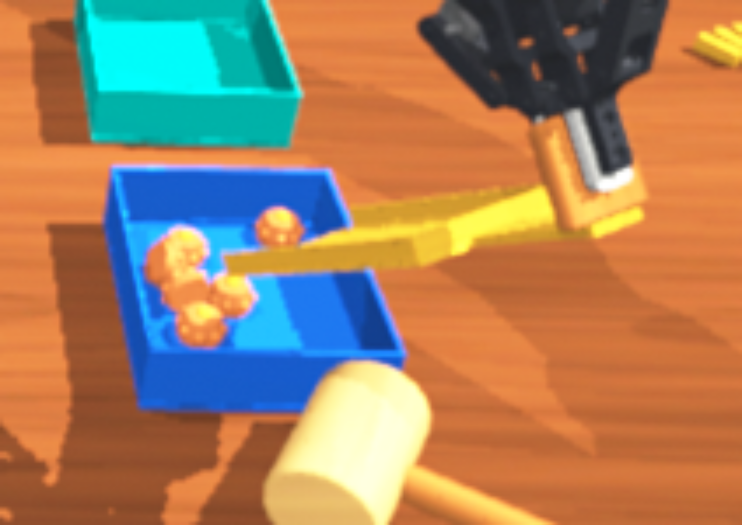

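View pics/w11.png

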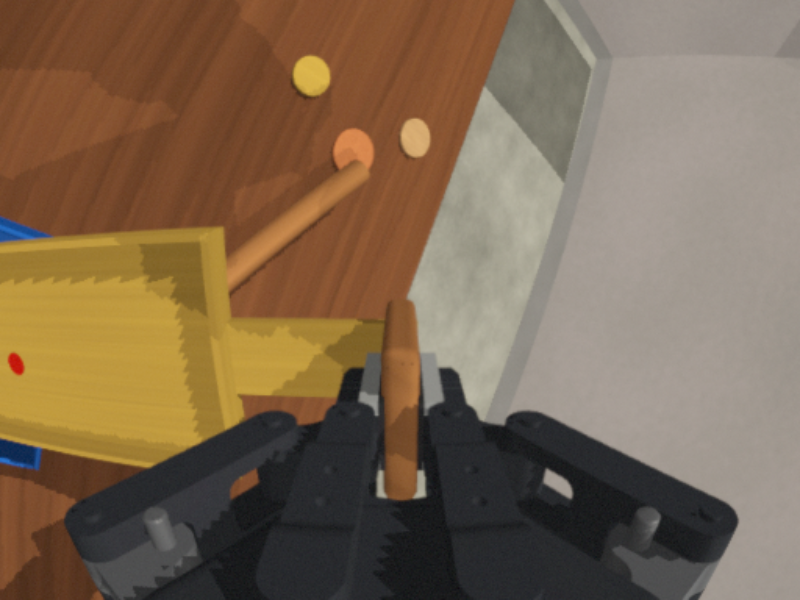

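```bash
python3 go.py .68 .35 .27 27; python3 go.py .51 .12 .27 86.3
```

```text
t 22.4 pos [0.7178 0.3706 0.2498] rot [ 2.423e+00 -1.000e-03  2.047e+00] q [-0.4   0.44 -0.24  1.78  0.68  0.26 -0.7 ] w 0.102 F [-0.3 -0.1 -3.2]
shift mm [ -0.9 -19.1 -43.5] turn [ 0.718 -0.003  0.004] | 48 41.1
t 22.4 pos [0.7178 0.3706 0.2498] rot [ 2.423e+00 -1.000e-03  2.047e+00] q [-0.4   0.44 -0.24  1.78  0.68  0.26 -0.7 ] w 0.102 F [-0.3 -0.1 -3.2]
shift mm [-127.5 -212.2 -212.4] turn [ 0.653  0.369 -0.984] | 326 70.9
```

Call:
servo_tool:
  targets:
    - [[0,-4,-10],[0.14,0,0]]
    - [[0,-8,-20],[0.28,0,0]]
    - [[0,-12,-28],[0.43,0,0]]
    - [[0,-16,-36],[0.57,0,0]]
    - [[0,-19,-43],[0.718,0,0]]

```text
clock: 22.9
position: [0.6803, 0.3504, 0.2719]
eef_rot: [3.099, -0.003, 2.046]
wrist_force: [1.3, 0.3, -4.0]
width: 0.106
```

```bash
python3 go.py .51 .12 .2 86.3
```

```text
t 22.9 pos [0.6803 0.3504 0.2719] rot [ 3.099e+00 -3.000e-03  2.046e+00] q [-0.28  0.69 -0.53  1.12  0.34  1.37 -0.29] w 0.106 F [ 1.3  0.3 -4. ]
shift mm [-127.1 -259.7   60.5] turn [ 0.04   0.02  -1.031] | 295 59.1
```

Call:
servo_tool:
  targets:
    - [[-20,-40,0],[0.01,0,-0.12]]
    - [[-45,-85,0],[0.01,0,-0.26]]
    - [[-65,-130,5],[0.01,0,-0.4]]
    - [[-85,-175,10],[0.01,0,-0.54]]
    - [[-105,-215,20],[0.01,0,-0.68]]

```text
clock: 23.4
position: [0.5372, 0.1586, 0.24]
eef_rot: [3.114, 0.026, 2.732]
wrist_force: [0.7, -1.3, -2.7]
width: 0.1
```

```bash
python3 go.py .51 .10 .15 86.3
```

```text
t 23.4 pos [0.5372 0.1586 0.24  ] rot [3.114 0.026 2.732] q [ 0.18  0.41 -0.76  1.72  0.32  1.1   0.48] w 0.1 F [ 0.7 -1.3 -2.7]
shift mm [  4.  -67.   88.1] turn [ 0.023  0.031 -0.345] | 111 19.9
```

Call:
servo_tool:
  targets:
    - [[2,-25,25],[0.01,0.015,-0.12]]
    - [[3,-50,55],[0.02,0.03,-0.25]]
    - [[4,-67,80],[0.023,0.031,-0.345]]
    - [[4,-67,88],[0.023,0.031,-0.345]]
    - [[4,-67,88],[0.023,0.031,-0.345]]

```text
clock: 23.9
position: [0.5105, 0.1016, 0.1495]
eef_rot: [3.141, -0.003, 3.068]
wrist_force: [0.3, 0.3, -1.5]
width: 0.098
```

Call:
servo_tool:
  targets:
    - [[0,0,0],[0,0,0]]
    - [[0,0,0],[0,0,0]]

```text
clock: 24.1
position: [0.5115, 0.1029, 0.1513]
eef_rot: [3.141, 0.001, 3.071]
wrist_force: [0.2, -0.1, -4.0]
width: 0.104
```

```bash
python3 go.py .51 .10 .0262 86.3
python3 - <<'E'
from h import *
s=snap('top','t6'); cv2.imwrite('pics/t6.png',cv2.resize(s['img'],(800,600))[:,:,::-1])
s=snap('scene','s10'); cv2.imwrite('pics/s10.png',cv2.resize(s['img'],(800,600))[:,:,::-1])
E
```

```text
t 24.1 pos [0.5115 0.1029 0.1513] rot [3.141e+00 1.000e-03 3.071e+00] q [ 0.29  0.49 -0.8   1.88  0.43  0.95  0.79] w 0.104 F [ 0.2 -0.1 -4. ]
shift mm [  1.4  -3.2 125.1] turn [ 0.001  0.001 -0.006] | 125 0.3
```

View pics/t6.png

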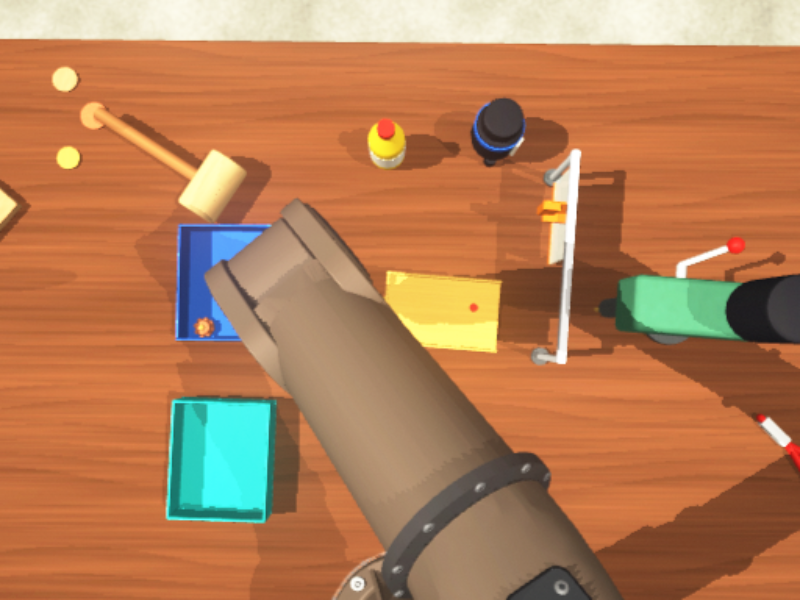

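View pics/s10.png

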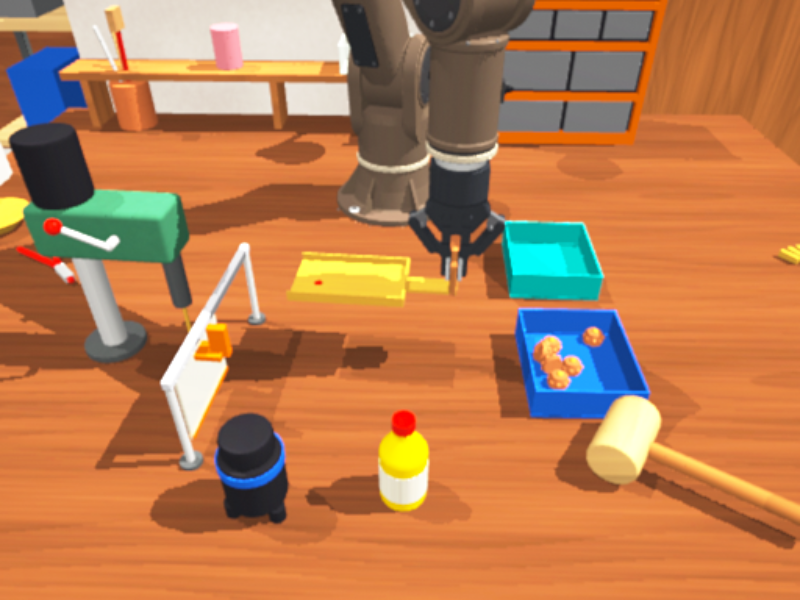

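Call:
servo_tool:
  targets:
    - [[1,-3,40],[0,0,0]]
    - [[1,-3,80],[0,0,0]]
    - [[1,-3,110],[0,0,0]]
    - [[1,-3,120],[0,0,0]]
    - [[1,-3,123],[0,0,0]]

```text
clock: 24.7
position: [0.5084, 0.0986, 0.0269]
eef_rot: [-3.14, -0.003, 3.072]
wrist_force: [-11.5, -2.1, 21.3]
width: 0.099
```

Call:
servo_tool:
  targets:
    - [[0,0,1],[0,0,0]]
    - [[0,0,1],[0,0,0]]
    - [[0,0,1],[0,0,0]]

```text
clock: 25.0
position: [0.51, 0.0987, 0.0271]
eef_rot: [3.141, 0.001, 3.071]
wrist_force: [-0.5, 0.5, -1.5]
width: 0.102
```

```bash
python3 go.py .51 .10 .0262 86.3
python3 - <<'E'
from h import *
s=snap('top','t7'); cv2.imwrite('pics/t7.png',cv2.resize(s['img'][150:250,230:390],None,fx=5,fy=5,interpolation=cv2.INTER_CUBIC)[:,:,::-1])
s=snap('scene','s11'); cv2.imwrite('pics/s11.png',cv2.resize(s['img'][110:290,80:310],None,fx=3.4,fy=3.4,interpolation=cv2.INTER_CUBIC)[:,:,::-1])
E
```

```text
t 25.0 pos [0.51   0.0987 0.0271] rot [3.141e+00 1.000e-03 3.071e+00] q [ 0.18  0.65 -0.66  2.    0.61  0.7   0.64] w 0.102 F [-0.5  0.5 -1.5]
shift mm [0.1 1.3 0.9] turn [ 0.     0.001 -0.006] | 2 0.3
```

View pics/t7.png

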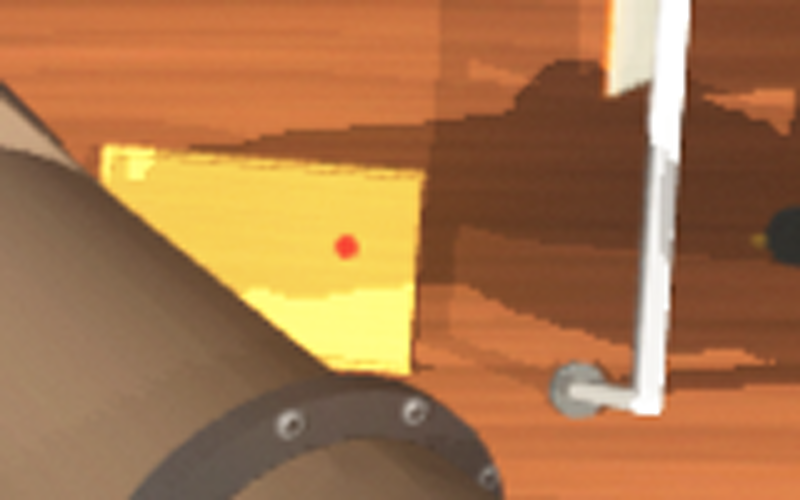

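View pics/s11.png

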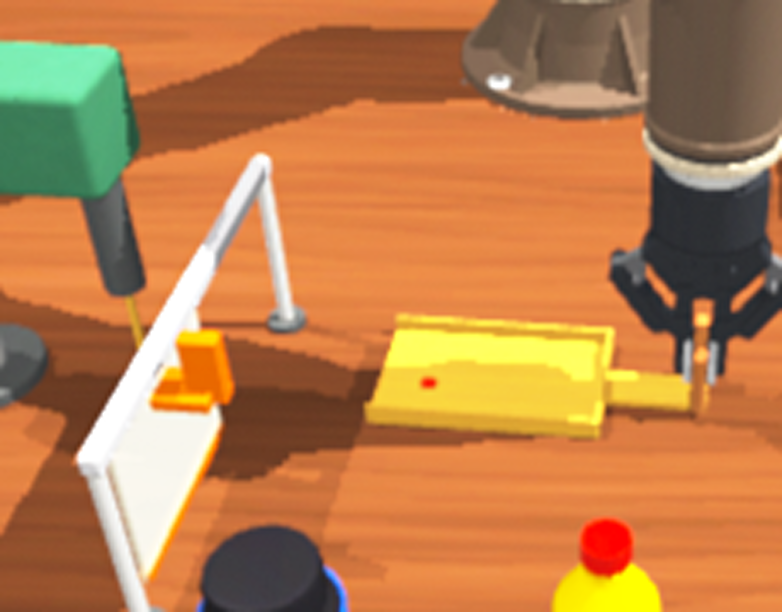

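Run:
```python
from h import *
s=cams.snapshot('top'); cv2.imwrite('pics/t8.png',cv2.resize(s['img'][180:220,355:405],None,fx=14,fy=14,interpolation=cv2.INTER_CUBIC)[:,:,::-1])
c=cams.snapshot('scene'); cv2.imwrite('pics/s12.png',cv2.resize(c['img'][180:235,90:160],None,fx=10,fy=10,interpolation=cv2.INTER_CUBIC)[:,:,::-1])
print('dot',onz(s,346/5+230,246/5+150,.004),onz(c,429/3.4+80,383/3.4+110,.004))
print('tip top',onz(s,753/5+230,241/5+150,.035))
```

```text
dot [ 0.5059287  -0.09281361  0.004     ] [ 0.50937878 -0.0896067   0.004     ]
tip top [ 0.50944561 -0.28739772  0.035     ]
```

View pics/t8.png

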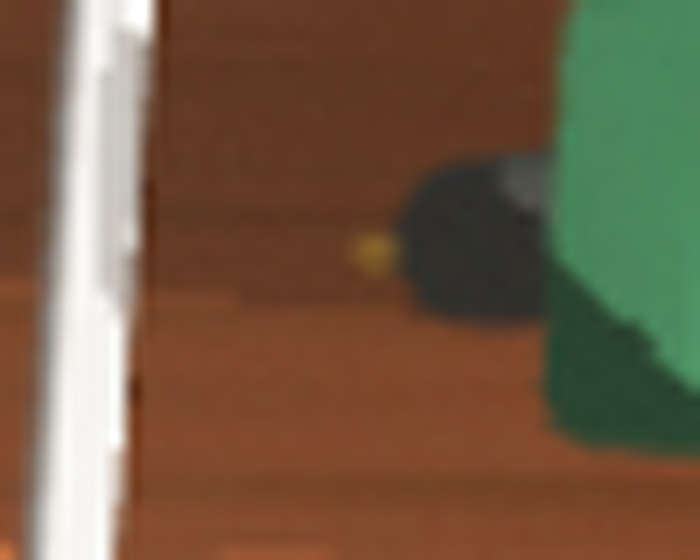

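View pics/s12.png

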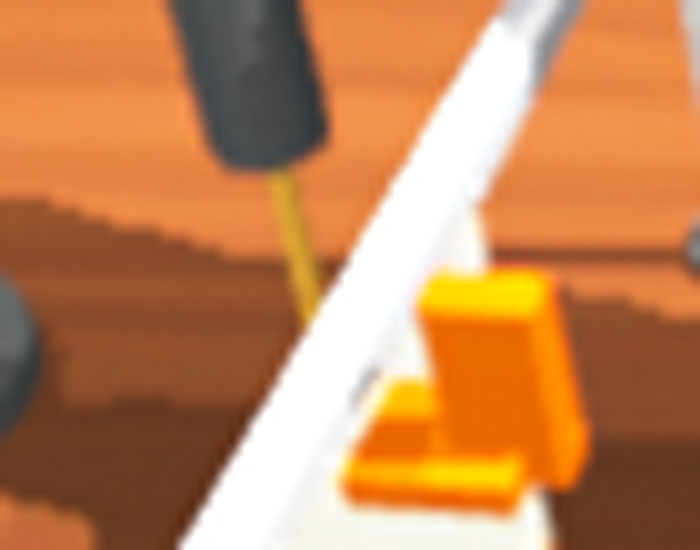

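Run:
```python
from h import *
s=cams.snapshot('top'); T=onz(s,381.2,198,.035); D=onz(s,346/5+230,246/5+150,.004); print(T,D)
o=manip.observe();R0=Rn.from_euler('xyz',o['eef_rot'])
for t in (T,np.array([.511,-.2905,0])):
    d=t-D; d[2]=0; print(d, R0.inv().apply(d)*1000)
```

```text
[ 0.5099478  -0.28885699  0.035     ] [ 0.5059287  -0.09281361  0.004     ]
[ 0.0040191  -0.19604337  0.        ] [-1.77456994e+01 -1.95279919e+02  1.38661094e-02]
[ 0.0050713  -0.19768639  0.        ] [-1.89104386e+01 -1.96845169e+02  1.45269294e-02]
```

Call:
servo_tool:
  targets:
    - [[-4,-25,0],[0,0,0]]
    - [[-9,-65,0],[0,0,0]]
    - [[-14,-110,0],[0,0,0]]
    - [[-18,-150,0],[0,0,0]]
    - [[-18,-180,0],[0,0,0]]

```text
clock: 25.75
position: [0.5158, -0.0844, 0.0269]
eef_rot: [-3.142, 0.002, 3.07]
wrist_force: [1.1, 3.1, 3.8]
width: 0.104
```

Call:
servo_tool:
  targets:
    - [[0,-10,0],[0,0,0]]
    - [[0,-16,0],[0,0,0]]
    - [[0,-16,0],[0,0,0]]
    - [[0,-16,0],[0,0,0]]

```text
clock: 26.15
position: [0.5143, -0.0997, 0.0269]
eef_rot: [-3.14, 0.001, 3.07]
wrist_force: [0.1, -3.5, 7.6]
width: 0.103
```

```bash
python3 go.py .51 -.10 .0262 86.3
python3 - <<'E'
from h import *
s=snap('top','t9'); cv2.imwrite('pics/t9.png',cv2.resize(s['img'][170:230,320:410],None,fx=8,fy=8,interpolation=cv2.INTER_CUBIC)[:,:,::-1])
s=snap('scene','s13'); cv2.imwrite('pics/s13.png',cv2.resize(s['img'][150:270,80:260],None,fx=4.4,fy=4.4,interpolation=cv2.INTER_CUBIC)[:,:,::-1])
s=snap('wrist','w12'); cv2.imwrite('pics/w12.png',cv2.resize(s['img'],(800,600))[:,:,::-1])
E
```

```text
t 26.15 pos [ 0.5143 -0.0997  0.0269] rot [-3.14e+00  1.00e-03  3.07e+00] q [ 0.57  0.66 -0.67  1.99  0.62  0.71  1.01] w 0.103 F [ 0.1 -3.5  7.6]
shift mm [ 4.2 -0.6  0.7] turn [-0.002  0.001 -0.007] | 4 0.4
```

View pics/t9.png

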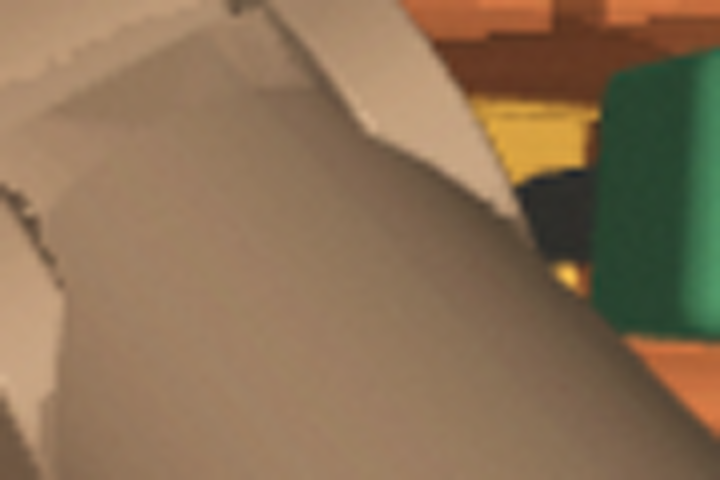

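View pics/s13.png

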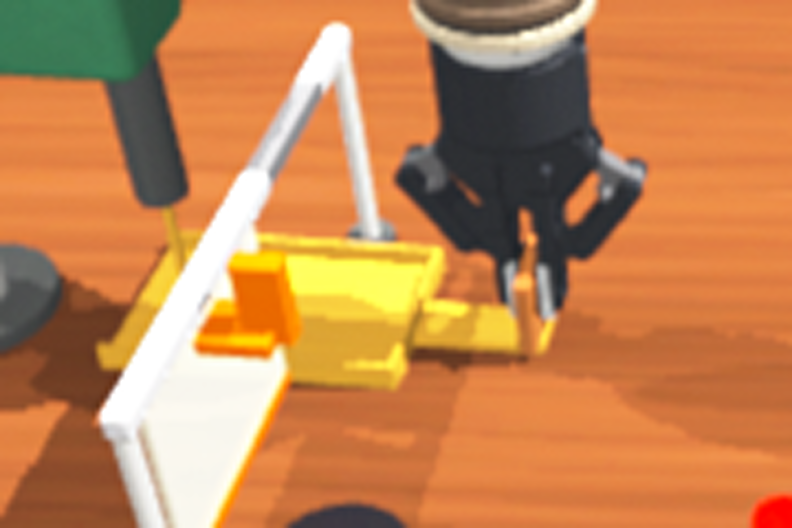

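View pics/w12.png

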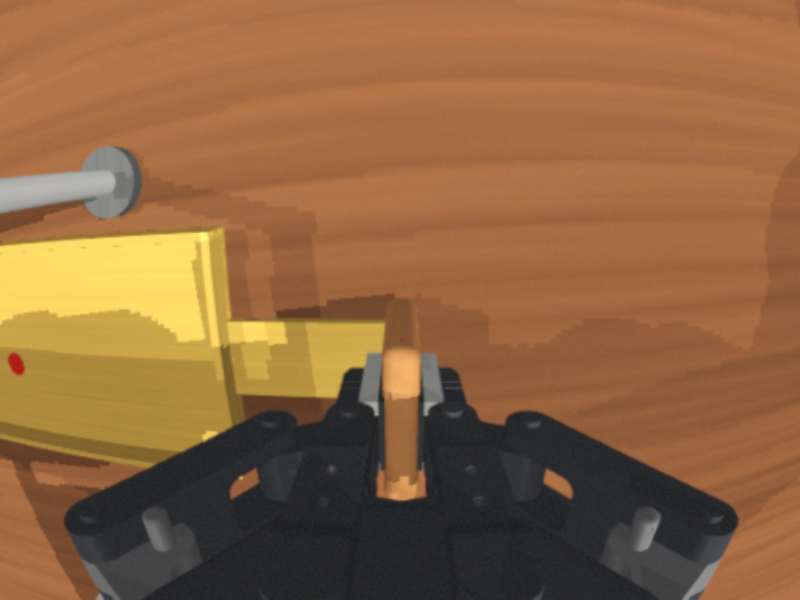

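Run:
```python
from h import *
s=cams.snapshot('wrist');k=1/1.5625
D=wonz(s,16*k,364*k,.004);F=wonz(s,110*k,182*k,.003);print(D,F)
x=np.array([.998,-.0625]);y=np.array([.0625,.998]); r=(D-F)[:2]; print('dot in press', r@x-.08, r@y+.075)
```

```text
[ 0.51098705 -0.28980036  0.004     ] [ 0.43626226 -0.20683235  0.003     ]
dot in press -0.00023916433065578058 -0.0031317771680506312
```

Call:
servo_tool:
  targets:
    - [[0,0,0],[0,0,0]]
    - [[0,0,0],[0,0,0]]
    - [[0,0,0],[0,0,0]]
    - [[0,0,-20],[0,0,0]]
    - [[0,0,-60],[0,0,0]]
  gripper: 0.5

```text
clock: 26.85
position: [0.5111, -0.0983, 0.0843]
eef_rot: [3.141, -0.007, 3.072]
wrist_force: [0.7, -0.3, 0.3]
width: 0.5
```

Call:
servo_tool:
  targets:
    - [[0,0,-45],[0,0,0]]
    - [[0,0,-90],[0,0,0]]
    - [[0,10,-130],[0,0,0]]
    - [[0,20,-150],[0,0,0]]
    - [[0,20,-150],[0,0,0]]

```text
clock: 27.35
position: [0.5164, -0.0765, 0.2391]
eef_rot: [-3.141, 0.004, 3.074]
wrist_force: [-0.2, -0.1, 0.2]
width: 0.506
```

Call:
servo_tool:
  targets:
    - [[0,0,0],[0,0,0]]
    - [[0,0,0],[0,0,0]]

```text
clock: 27.55
position: [0.514, -0.0791, 0.2345]
eef_rot: [-3.141, -0.004, 3.071]
wrist_force: [-0.4, -1.0, 0.0]
width: 0.504
```

```bash
python3 go.py .52 -.06 .25 86.3
python3 - <<'E'
from h import *
s=snap('wrist','w13'); cv2.imwrite('pics/w13.png',cv2.resize(s['img'],(800,600))[:,:,::-1])
E
```

```text
t 27.55 pos [ 0.514  -0.0791  0.2345] rot [-3.141 -0.004  3.071] q [ 0.7   0.4  -0.87  1.78  0.34  1.12  1.22] w 0.504 F [-0.4 -1.   0. ]
shift mm [ -4.6  19.5 -15.5] turn [-0.001 -0.004 -0.006] | 25 0.4
```

View pics/w13.png

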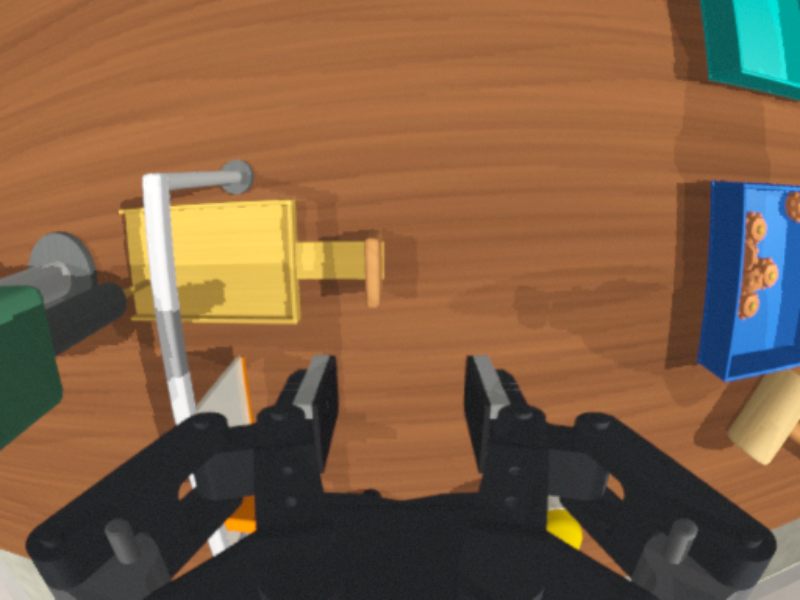

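Call:
servo_tool:
  targets:
    - [[0,0,-10],[0,0,0.15]]
    - [[0,0,-15],[0,0,0.3]]
    - [[0,0,-15],[0,0,0.45]]
    - [[0,0,-15],[0,0,0.6]]
    - [[0,0,-15],[0,0,0.75]]

```text
clock: 28.1
position: [0.5143, -0.0789, 0.2497]
eef_rot: [-3.139, -0.002, 2.315]
wrist_force: [0.6, -0.0, -0.2]
width: 0.501
```

Call:
servo_tool:
  targets:
    - [[0,0,0],[0,0,0.15]]
    - [[0,0,0],[0,0,0.3]]
    - [[0,0,0],[0,0,0.45]]
    - [[0,0,0],[0,0,0.6]]
    - [[0,0,0],[0,0,0.75]]

```text
clock: 28.6
position: [0.5142, -0.0789, 0.2496]
eef_rot: [-3.138, 0.0, 1.565]
wrist_force: [-0.7, -0.3, -0.7]
width: 0.503
```

```bash
python3 go.py .525 -.18 .25 -3.8
```

```text
t 28.6 pos [ 0.5142 -0.0789  0.2496] rot [-3.138  0.     1.565] q [ 0.48  0.31 -0.55  1.77  0.18  1.11 -0.14] w 0.503 F [-0.7 -0.3 -0.7]
shift mm [-101.1   11.4   -0.4] turn [-0.004  0.     0.06 ] | 102 3.5
```

Call:
servo_tool:
  targets:
    - [[-50,5,0],[0,0,0.06]]
    - [[-90,11,0],[0,0,0.06]]
    - [[-100,11,0],[0,0,0.06]]
    - [[-100,11,0],[0,0,0.06]]
    - [[-100,11,0],[0,0,0.06]]

```text
clock: 29.1
position: [0.5256, -0.1772, 0.2502]
eef_rot: [-3.138, -0.001, 1.512]
wrist_force: [0.2, 0.3, 0.2]
width: 0.497
```

```bash
python3 go.py .647 -.188 .25 -3.8
python3 - <<'E'
from h import *
s=snap('wrist','w14'); cv2.imwrite('pics/w14.png',cv2.resize(s['img'][140:290,170:340],None,fx=4.5,fy=4,interpolation=cv2.INTER_CUBIC)[:,:,::-1])
E
```

```text
t 29.1 pos [ 0.5256 -0.1772  0.2502] rot [-3.138e+00 -1.000e-03  1.512e+00] q [ 0.6   0.36 -0.49  1.7   0.19  1.13 -0.01] w 0.497 F [0.2 0.3 0.2]
shift mm [ -3.6 121.9  -0.2] turn [-0.003 -0.001  0.008] | 122 0.5
```

View pics/w14.png

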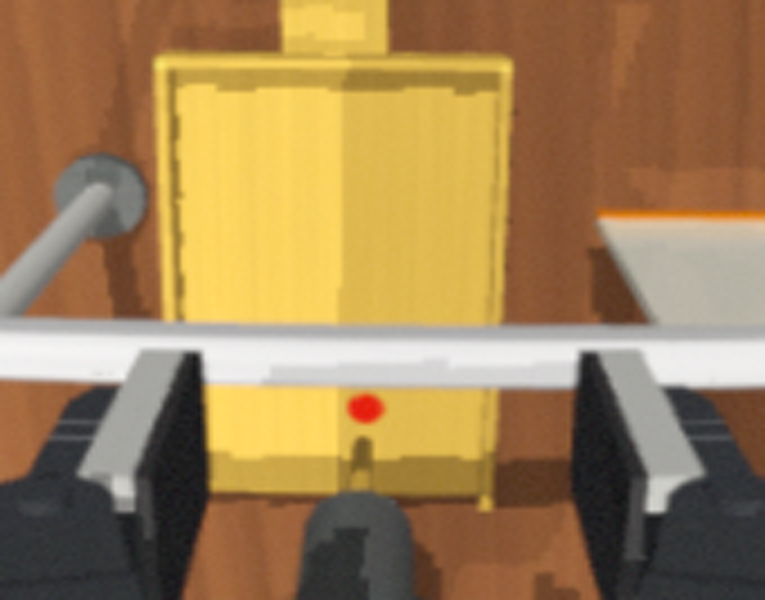

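Run:
```python
from h import *
s=cams.snapshot('wrist'); f=lambda u,v,z: wonz(s,u/4.5+170,v/4+140,z)
D=f(366,408,.004); print('dot',D,'tip',[f(362,v,.035) for v in (438,443,447)]); print(-np.array(s['R']).T@s['t'])
F=f(101,196,.003);x=np.array([.998,-.0625]);y=np.array([.0625,.998]); r=(D-F)[:2]; print('foot',F,'dot in press', r@x-.08, r@y+.075)
c=cams.snapshot('scene'); cv2.imwrite('pics/s14.png',cv2.resize(c['img'][160:270,80:260],None,fx=4.4,fy=4.4,interpolation=cv2.INTER_CUBIC)[:,:,::-1])
```

```text
dot [ 0.51158602 -0.28962369  0.004     ] tip [array([ 0.51123708, -0.28577789,  0.035     ]), array([ 0.51111616, -0.28763105,  0.035     ]), array([ 0.51101898, -0.28911935,  0.035     ])]
[ 0.5302293  -0.1084426   0.38502424]
foot [ 0.43670994 -0.20787061  0.003     ] dot in press -0.00016410284284242016 -0.0019098177321012905
```

View pics/s14.png

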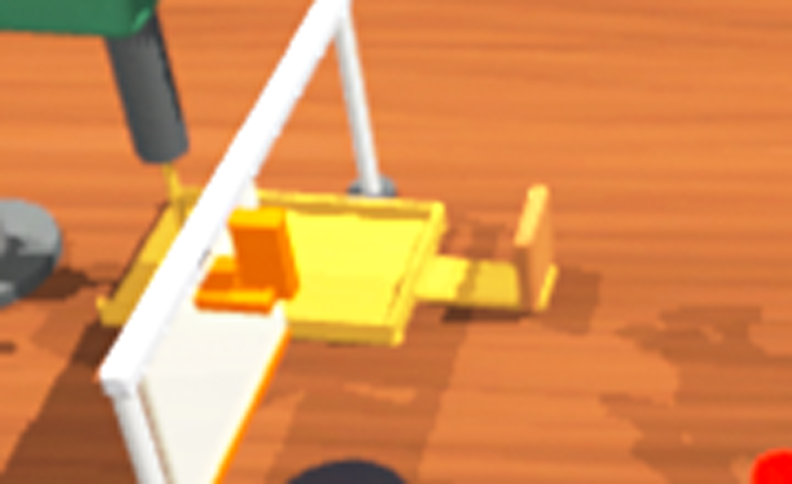

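Call:
servo_tool:
  targets:
    - [[-4,40,0],[0,0,0.01]]
    - [[-6,80,0],[0,0,0.01]]
    - [[-7,115,0],[0,0,0.01]]
    - [[-7,122,0],[0,0,0.01]]
    - [[-7,122,0],[0,0,0.01]]

```text
clock: 29.75
position: [0.648, -0.191, 0.2501]
eef_rot: [-3.139, -0.0, 1.504]
wrist_force: [-0.5, -0.8, -0.4]
width: 0.501
```

Call:
servo_tool:
  targets:
    - [[0,0,0],[0,0,0]]
    - [[0,0,0],[0,0,0]]

```text
clock: 29.95
position: [0.6463, -0.1925, 0.2512]
eef_rot: [-3.14, 0.001, 1.502]
wrist_force: [1.0, -0.5, 0.7]
width: 0.497
```

```bash
python3 go.py .648 -.192 .137 -3.8
python3 - <<'E'
from h import *
s=snap('wrist','w15'); cv2.imwrite('pics/w15.png',cv2.resize(s['img'],(800,600))[:,:,::-1])
E
```

```text
t 29.95 pos [ 0.6463 -0.1925  0.2512] rot [-3.140e+00  1.000e-03  1.502e+00] q [ 0.49  0.55 -0.45  1.39  0.25  1.26 -0.05] w 0.497 F [ 1.  -0.5  0.7]
shift mm [  0.8   1.9 114.2] turn [-0.002  0.001 -0.003] | 114 0.2
```

View pics/w15.png

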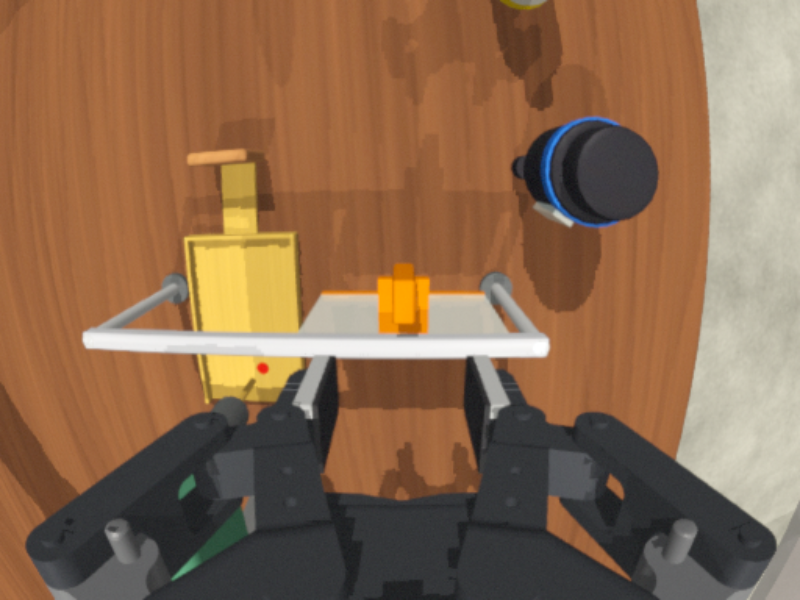

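Call:
servo_tool:
  targets:
    - [[1,2,45],[0,0,0]]
    - [[1,2,85],[0,0,0]]
    - [[1,2,110],[0,0,0]]
    - [[1,2,114],[0,0,0]]
    - [[1,2,114],[0,0,0]]

```text
clock: 30.5
position: [0.6487, -0.192, 0.1371]
eef_rot: [-3.139, 0.001, 1.501]
wrist_force: [0.4, -0.1, 0.8]
width: 0.497
```

Call:
servo_tool:
  targets:
    - [[0,0,0],[0,0,0]]
    - [[0,0,0],[0,0,0]]
    - [[0,0,0],[0,0,0]]
    - [[0,0,0],[0,0,0]]
    - [[0,0,0],[0,0,0]]
  gripper: 1
  force: 30

```text
clock: 31.0
position: [0.6476, -0.1918, 0.1388]
eef_rot: [-3.138, 0.001, 1.501]
wrist_force: [-12.2, 1.6, 11.2]
width: 0.135
```

Call:
servo_tool:
  targets:
    - [[0,-25,0],[0,0,0]]
    - [[0,-55,0],[0,0,0]]
    - [[0,-85,0],[0,0,0]]
    - [[0,-110,0],[0,0,0]]
    - [[0,-125,0],[0,0,0]]

```text
clock: 31.5
position: [0.5241, -0.1832, 0.1388]
eef_rot: [3.14, 0.002, 1.501]
wrist_force: [2.5, -0.1, -0.4]
width: 0.132
```

```bash
python3 go.py .518 -.184 .137 -3.8
```

```text
t 31.5 pos [ 0.5241 -0.1832  0.1388] rot [3.140e+00 2.000e-03 1.501e+00] q [ 0.58  0.47 -0.47  1.84  0.27  0.89 -0.08] w 0.132 F [ 2.5 -0.1 -0.4]
shift mm [-1.3 -6.1  1.8] turn [ 0.001  0.002 -0.003] | 6 0.2
```

Call:
servo_tool:
  targets:
    - [[0,-5,0],[0,0,0]]
    - [[0,-7,0],[0,0,0]]
    - [[0,-8,0],[0,0,0]]
    - [[0,-8,0],[0,0,0]]
    - [[0,-8,0],[0,0,0]]

```text
clock: 32.0
position: [0.5186, -0.1827, 0.1388]
eef_rot: [3.14, 0.001, 1.502]
wrist_force: [-1.0, 0.7, 10.7]
width: 0.131
```

Call:
servo_tool:
  targets:
    - [[0,0,0],[0,0,0]]
    - [[0,0,0],[0,0,0]]
    - [[0,0,0],[0,0,0]]
    - [[0,0,-15],[0,0,0]]
    - [[0,0,-60],[0,0,0]]
  gripper: 0.5

```text
clock: 32.5
position: [0.514, -0.1823, 0.194]
eef_rot: [-3.132, -0.001, 1.501]
wrist_force: [0.7, -0.7, 1.4]
width: 0.504
```

Call:
servo_tool:
  targets:
    - [[0,0,-45],[0,0,0]]
    - [[0,0,-55],[0,0,0]]
    - [[0,0,-55],[0,0,0]]
    - [[0,0,-55],[0,0,0]]

```text
clock: 32.9
position: [0.5161, -0.1827, 0.2508]
eef_rot: [-3.139, 0.001, 1.501]
wrist_force: [0.3, -0.1, -1.6]
width: 0.5
```

```bash
python3 go.py .42 0.05 .32 -3.8
python3 - <<'E'
from h import *
s=snap('wrist','w16'); cv2.imwrite('pics/w16.png',cv2.resize(s['img'],(800,600))[:,:,::-1])
E
```

```text
t 32.9 pos [ 0.5161 -0.1827  0.2508] rot [-3.139e+00  1.000e-03  1.501e+00] q [ 0.62  0.35 -0.51  1.71  0.19  1.13 -0.01] w 0.5 F [ 0.3 -0.1 -1.6]
shift mm [ 225.4 -112.2  -69. ] turn [-0.003  0.001 -0.003] | 261 0.3
```

View pics/w16.png

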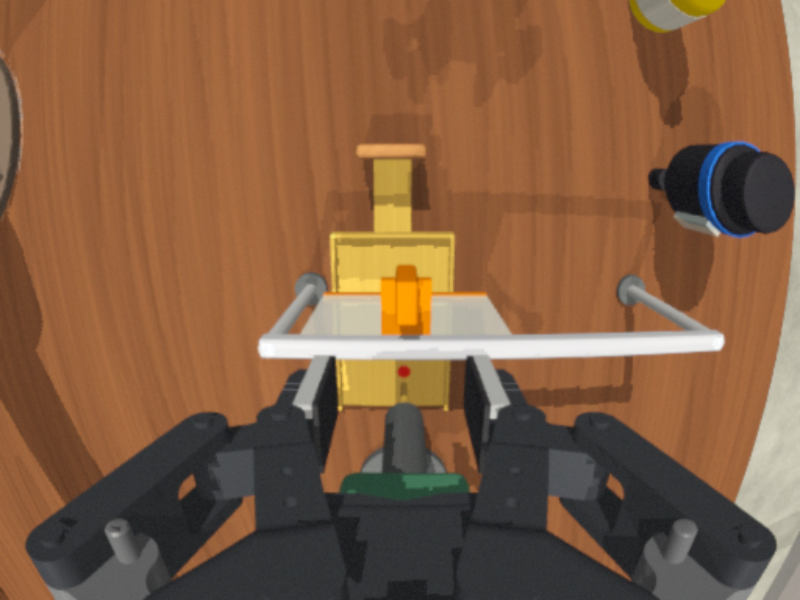

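Call:
servo_tool:
  targets:
    - [[20,0,-50],[0,0,0]]
    - [[70,-30,-69],[0,0,0]]
    - [[225,-112,-69],[0,0,0]]
    - [[225,-112,-69],[0,0,0]]
    - [[225,-112,-69],[0,0,0]]

```text
clock: 33.45
position: [0.4345, 0.0161, 0.3186]
eef_rot: [-3.138, 0.001, 1.501]
wrist_force: [1.7, 1.1, 0.3]
width: 0.498
```

Call:
servo_tool:
  targets:
    - [[60,0,0],[0,0,0]]
    - [[60,0,0],[0,0,0]]
    - [[60,0,0],[0,0,0]]
    - [[60,0,0],[0,0,0]]

```text
clock: 33.85
position: [0.4403, 0.0733, 0.3189]
eef_rot: [-3.138, 0.001, 1.501]
wrist_force: [0.4, -0.5, 0.3]
width: 0.503
```

```bash
python3 go.py .42 0.05 .32 -3.8
python3 - <<'E'
from h import *
s=snap('wrist','w17'); cv2.imwrite('pics/w17.png',cv2.resize(s['img'],(800,600))[:,:,::-1])
s=snap('top','t10'); cv2.imwrite('pics/t10.png',cv2.resize(s['img'],(800,600))[:,:,::-1])
s=snap('scene','s15'); cv2.imwrite('pics/s15.png',cv2.resize(s['img'],(800,600))[:,:,::-1])
E
```

```text
t 33.85 pos [0.4403 0.0733 0.3189] rot [-3.138e+00  1.000e-03  1.501e+00] q [ 0.34  0.14 -0.7   1.81  0.1   1.23 -0.45] w 0.503 F [ 0.4 -0.5  0.3]
shift mm [-24.6 -18.6  -1. ] turn [-0.004  0.001 -0.004] | 31 0.3
```

View pics/w17.png

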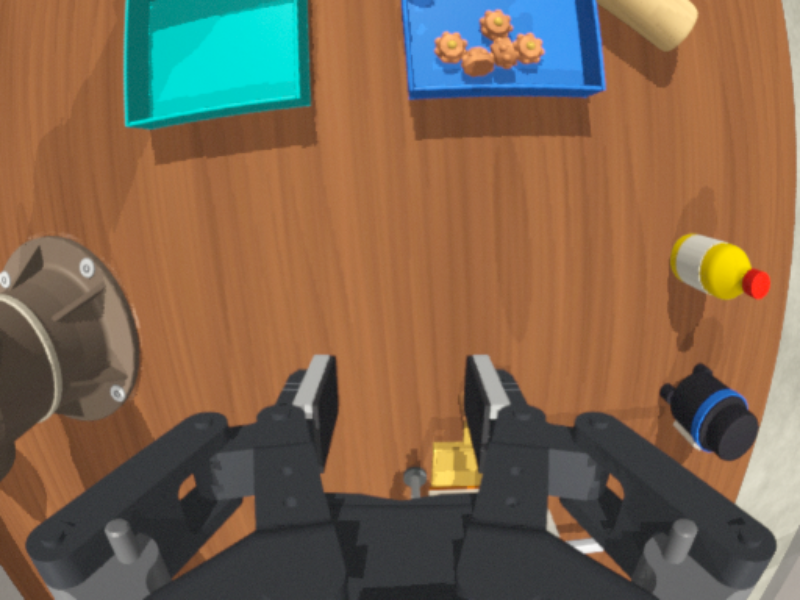

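View pics/t10.png

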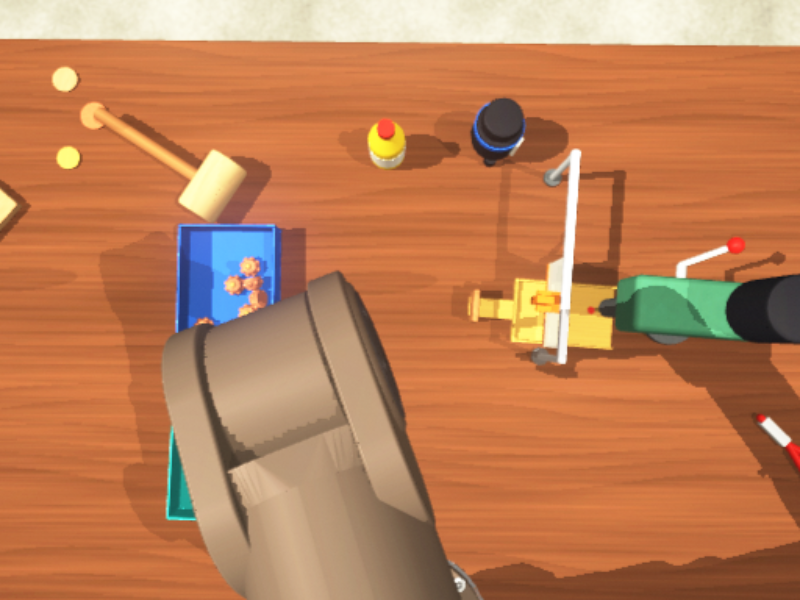

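View pics/s15.png

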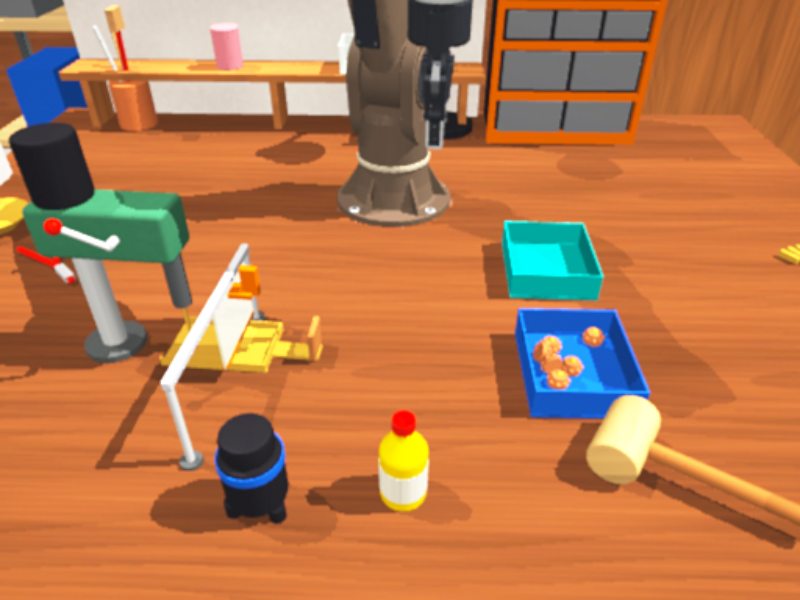

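Six castings are in the bin: five in a cluster plus one at top (204,323). The bystanders haven't moved. Next is a final dot-versus-tip and guard check in the unobstructed top view.

Run:
```python
from meas import *
s=cams.snapshot('top'); cv2.imwrite('pics/t11.png',cv2.resize(s['img'][170:230,335:405],None,fx=10,fy=10,interpolation=cv2.INTER_CUBIC)[:,:,::-1])
for q in blobs(s,(0,150,150),(6,255,255),3,(340,180,400,220)): print(q[:2],onz(s,*q[0],.004))
```

```text
([377.8, 198.2], [376, 197, 4, 4, 11]) [ 0.5105347  -0.28993501  0.004     ]
```

View pics/t11.png

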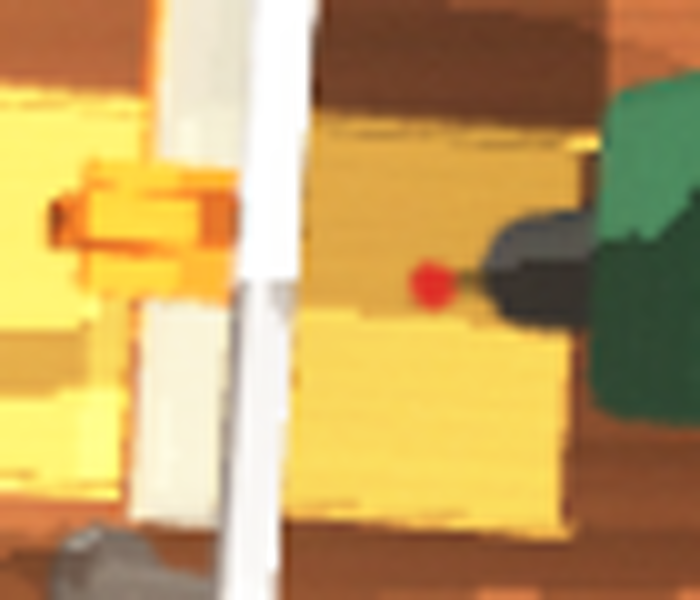

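```bash
python3 -c "
from h import *
o=manip.observe();print(o['clock'],o['dq'].round(3));print(manip.job_done())"
```

```text
34.05 [-0.002 -0.006 -0.008 -0.005 -0.001  0.    -0.003]
the job is handed in; nothing more can be done
None
```

The job is handed in at about 34 s of robot time, and my last checks found nothing wrong; the robot gave no verdict.

- **Guard opened:** I slid it about 128 mm, to its stop.
- **Castings:** I picked the three bench castings into the blue bin, then tipped the tray to about 41° with its lip over the bin. All three tray castings slid out, so six are in the bin and none on the bench or tray.
- **Tray knocked:** It moved about 13 mm before I gripped it, so I measured it again first.
- **Tray placed:** I slid it flat under the drill with its handle outside the guard. The last top view puts the red dot at (0.5105, -0.2899) and the drill tip at about (0.510, -0.289), roughly 1 mm apart.
- **Dot checks:** Wrist readings agreed to 1–2 mm, apart from one rougher one (about 3 mm). The scene camera could not check the tip because the rail hides it.
- **Guard shut:** The tab came back to within about 1 mm of where I first gripped it.
- **At hand-in:** The level, glue bottle and mallet looked unmoved in the pictures, and the arm was clear of everything and still.

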